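Put the chromatography columns back in their cases

ROBOT

A 7-joint arm with a two-finger parallel gripper is mounted at the origin on the work surface. World frame = base frame: x ahead of the robot, y to its left, z up, the work surface at z = 0. Lengths are in m, angles in rad, forces in N, time in s.
With the tool pointing down it reaches from about 0.425 to 0.925 m from the base axis. Payload 6.8 kg.
Tool frame: the origin (TCP) lies on the centre line of the jaws, within the pads' length; the fingertips stand 14 mm ahead of it and the grasp point (between the pads) lies 5 mm behind it (r.nose_length is the distance from the TCP to the fingertips, in m); z points along the fingers, y is the direction in which the jaws open and shut (so a half turn about z gives the same grasp; the last joint's range is limited). The gripper opens to 85 mm and grips with 20 to 120 N. Pads are 22 mm wide; open, the fingers measure 114 mm over their backs; the gripper's body (76 mm by 85 mm) begins 54 mm behind the grasp point. The pads swing forward as they close: fully open they stand 13 mm farther back than shut.
Start: joints at [-1.423, 0.477, 0.022, 1.555, -0.011, 1.109, -0.083], TCP at [0.171, 0.653, 0.245] pointing down, gripper open.
Joint ranges: [-2.96, 2.96], [-0.34, 2.1], [-1.41, 1.46], [0.24, 2.44], [-1.37, 4.51], [0.17, 1.92], [-2.96, 2.96]. Speed limits (rad/s): [2.39, 2.39, 3.14, 3.14, 3.14, 3.14, 3.14].

INTERFACE

Orientations are given as a rotation vector (axis times angle).
In Python, from bench import r, imaging, look_for, outline_of gives the robot as it stands. The module is installed in compiled form; this text tells all that it offers.
- The arm moves only by the tool carry_out, never from a script. Its arguments are lists of equal length, an entry for each row: "offset": the shift along the tool's x, y, z as a fraction of full scale, a list of three; "turn": the turn, a rotation vector about the tool's x, y, z as a fraction of full scale, a list of three. A call has 1 to 8 rows; each row is the pose to reach, as a shift and turn from the pose commanded when the call began, along the tool's axes at that moment; what a row does not reach only later rows make up. Full scale, the value 1, is 0.5 m for a shift and 1.5 rad for a turn. A row lasts 1/10 s, in which the tool goes at most 50 mm and 8.59 degrees, less where a joint would pass 70% of its speed; a pose out of reach is approached as far as the arm can. A call with a number of a shift or a turn outside -1 to 1 is refused whole. A call with a gripper value outside its range is refused whole. "hand" is the closure, from 0 (fully open) to 1 (shut), set as the call begins (left out, the last holds). The fingers move at their own pace and stop on an object; "force" is the grip in N (left out, the last holds). Time passes only in rows, so rows that repeat a pose let the fingers close. It gives the time, the measured TCP pose, the force and the opening at its end, in the units of the state.
- r.get_obs(): the state, without advancing time (a new reading comes with each control period).
- imaging.grab_frame(name): name is "side" or "top"; returns a dict with "pixels" (420x560x3 uint8, red, green, blue), "fx", "fy", "cx", "cy" (pixels), "R" (3x3) and "t" (3): a world point X has camera coordinates R X + t. Camera axes: x right, y down, z forward; pixel columns grow to the right and rows downward; lengths in m; the calibration is good to about 2 mm. A picture is of the moment at which its call begins. There is no depth.
- r.hand_in(): hands the job in, once; it reports no verdict.
Trained networks look in the newest picture that a camera, given by its name, has taken for a name from the list of things; names that differ only in an ending like _2 or _b are one class to them, and where a whole thing is asked for, a point or a joint stands for the part that bears it (a point fixed in the world has none). Each returns a list of dicts, best first, with "score" (0 to 1); they miss things now and then, are a little off and sometimes report something else, mostly with a low value. They report only what shows in the picture. A call takes as long as a camera call.
- look_for(query, camera): "xyz" ([x, y, z] in m, in the coordinates of the camera as it stood for that picture, good to about 4 mm: the middle of the surface that is visible of it).
- outline_of(query, camera): "region" (420x560 bool, what is visible of it).
The state is a dict: "clock": time; "joints": joint angles; "qvel": joint speeds; "tau": joint torques, N m; "tcp_pos": TCP position; "orientation": TCP orientation; "contact_force": force on the tool from outside, world axes, zero at the start; "moment": the same for the moment, N m; "grip_width": finger opening in m.
Only numpy, scipy, OpenCV 4.12 (cv2) and the standard library are available. Lean on these libraries where they do the work, as an engineer would, in place of code of your own. Each camera call takes 0.05 s, during which the arm holds its last target. There are 200 camera calls.

TASK

Put the four steel chromatography columns away: lay each one in the open storage case whose foam cutout matches its length and thickness, with both end nuts fully down in the foam. Set them down gently, never dropping them or forcing them in, and leave the two glass sample vials that stand among the cases upright where they are.

Things in the scene. Friction and masses are not known exactly. Their poses are not given: they have to be found in the camera images.
- long_column: The longest slim stainless-steel chromatography column, lying on the bench: a round tube 10 mm thick with a hexagonal end nut at each end (16 mm across flats, 14 mm long with its pale plug); 150 mm long overall, about 130 g. It lies on a flat of its nuts, axis 8 mm above the bench; grip the tube. Origin: middle of the tube, on its axis; x along the column (both ends alike).
- medium_column: The middle-length slim stainless-steel chromatography column, lying on the bench: a round tube 10 mm thick with a hexagonal end nut at each end (16 mm across flats, 14 mm long with its pale plug); 110 mm long overall, about 100 g. It lies on a flat of its nuts, axis 8 mm above the bench; grip the tube. Origin: middle of the tube, on its axis; x along the column (both ends alike).
- short_column: The shortest slim stainless-steel chromatography column, lying on the bench: a round tube 10 mm thick with a hexagonal end nut at each end (16 mm across flats, 14 mm long with its pale plug); 76 mm long overall, about 70 g. It lies on a flat of its nuts, axis 8 mm above the bench; grip the tube. Origin: middle of the tube, on its axis; x along the column (both ends alike).
- prep_column: The thick (semi-preparative) stainless-steel chromatography column, lying on the bench: a round tube 28 mm thick with a hexagonal end nut at each end (36 mm across flats, 20 mm long with its pale plug); 100 mm long overall, about 420 g. It lies on a flat of its nuts, axis 18 mm above the bench; grip the tube. Origin: middle of the tube, on its axis; x along the column (both ends alike).
- long_case: Open case for the 150 mm column, fixed: light grey shell 180 x 52 mm, dark foam block at each end, top 30 mm above the bench. Cutout: pale floor at 16 mm, 156 x 21 mm there, flaring to 166 x 32 at the top. Between the blocks a finger gap 118 mm long, open across the whole case, floor at 10 mm. Column home: its axis is 24 mm above the bench. Origin: centre of underside; x along the cutout.
- medium_case: Open case for the 110 mm column, fixed: light grey shell 140 x 52 mm, dark foam block at each end, top 30 mm above the bench. Cutout: pale floor at 16 mm, 116 x 21 mm there, flaring to 126 x 32 at the top. Between the blocks a finger gap 78 mm long, open across the whole case, floor at 10 mm. Column home: its axis is 24 mm above the bench. Origin: centre of underside; x along the cutout.
- short_case: Open case for the 76 mm column, fixed: light grey shell 106 x 52 mm, dark foam block at each end, top 30 mm above the bench. Cutout: pale floor at 16 mm, 82 x 21 mm there, flaring to 92 x 32 at the top. Between the blocks a finger gap 44 mm long, open across the whole case, floor at 10 mm. Column home: its axis is 24 mm above the bench. Origin: centre of underside; x along the cutout.
- prep_case: Open case for the 100 mm column, fixed: light grey shell 130 x 72 mm, dark foam block at each end, top 30 mm above the bench. Cutout: pale floor at 16 mm, 106 x 43 mm there, flaring to 116 x 54 at the top. Between the blocks a finger gap 56 mm long, open across the whole case, floor at 10 mm. Column home: its axis is 34 mm above the bench. Origin: centre of underside; x along the cutout.
- small_vial: A glass sample vial standing upright among the cases, 12 mm thick, 32 mm tall, white cap. Origin: centre of its underside. To be left standing where it is.
- crimp_vial: A glass sample vial standing upright among the cases, 22 mm thick, 46 mm tall, aluminium crimp cap. Origin: centre of its underside. To be left standing where it is.

How it is judged:
At the end, for the whole second after the job is handed in: Every column rests in its own case: centre within 10 mm of the case's centre seen from above, parallel to the cutout within 0.15 rad, axis at the seated height (24 mm; thick one 34 mm) to +5/-4 mm; both vials within 0.2 rad of upright and 20 mm of where they stood (z of long_column in the frame of long_case between 0.02 and 0.029 m and horizontal distance between long_column and long_case below 0.01 m and angle between the x axis of long_column and the x axis of long_case, either way round below 0.15 rad and linear speed of each of long_column, medium_column, short_column, prep_column below 0.02 m/s and angular speed of each of long_column, medium_column, short_column, prep_column below 0.2 rad/s and z of medium_column in the frame of medium_case between 0.02 and 0.029 m and horizontal distance between medium_column and medium_case below 0.01 m and angle between the x axis of medium_column and the x axis of medium_case, either way round below 0.15 rad and z of short_column in the frame of short_case between 0.02 and 0.029 m and horizontal distance between short_column and short_case below 0.01 m and angle between the x axis of short_column and the x axis of short_case, either way round below 0.15 rad and z of prep_column in the frame of prep_case between 0.03 and 0.039 m and horizontal distance between prep_column and prep_case below 0.01 m and angle between the x axis of prep_column and the x axis of prep_case, either way round below 0.15 rad and distance of each of small_vial, crimp_vial from where it was at the start of the episode below 0.02 m and angle between each of small_vial, crimp_vial's own z axis and vertical below 0.2 rad); the robot touches nothing.
It fails at once if a column is dropped (out of the fingers and faster than 0.6 m/s, a fall of about 20 mm) ((linear speed of long_column above 0.6 m/s and contact force between the fingers and long_column below 0.1 N) or (linear speed of medium_column above 0.6 m/s and contact force between the fingers and medium_column below 0.1 N) or (linear speed of short_column above 0.6 m/s and contact force between the fingers and short_column below 0.1 N) or (linear speed of prep_column above 0.6 m/s and contact force between the fingers and prep_column below 0.1 N)).
It fails at once if a held column is forced into a case with more than 60 N ((contact force between the fingers and long_column above 1 N and (contact force between long_column and long_case above 60 N or contact force between long_column and medium_case above 60 N or contact force between long_column and short_case above 60 N or contact force between long_column and prep_case above 60 N)) or (contact force between the fingers and medium_column above 1 N and (contact force between medium_column and long_case above 60 N or contact force between medium_column and medium_case above 60 N or contact force between medium_column and short_case above 60 N or contact force between medium_column and prep_case above 60 N)) or (contact force between the fingers and short_column above 1 N and (contact force between short_column and long_case above 60 N or contact force between short_column and medium_case above 60 N or contact force between short_column and short_case above 60 N or contact force between short_column and prep_case above 60 N)) or (contact force between the fingers and prep_column above 1 N and (contact force between prep_column and long_case above 60 N or contact force between prep_column and medium_case above 60 N or contact force between prep_column and short_case above 60 N or contact force between prep_column and prep_case above 60 N))).
It fails at once if a sample vial is knocked over or pushed more than 20 mm (distance of any of small_vial, crimp_vial from where it was at the start of the episode above 0.02 m or angle between any of small_vial, crimp_vial's own z axis and vertical above 0.5 rad).
It also fails if it takes over 102 s, if anything falls off the work surface, if the arm or the gripper's body presses on something with over 40 N, if the wrist force passes 120 N, or if a joint passes its speed limit or range.

## Working session

There is one attempt and no reset: what is moved stays moved. The work goes in short steps, Python scripts to look and compute and a tool call to move; the robot and the scene stay as the last step left them, time stands still between calls to the robot, and variables do not carry over. Pictures are saved under pics/ and viewed, about 12 in all and at most 16, crops included, and the job is handed in when it is done.

Besides the shell and the picture viewer there is one more tool, called after "Call:" by a JSON object that holds its "api" and its "payload", one argument or row to a line. carry_out: Moves the arm, as the interface text tells. Shift numbers are shares of 0.5 m and turn numbers shares of 1.5 rad, none past 1 either way. Its arguments: {"type":"object","properties":{"offset":{"type":"array","items":{"type":"array","items":{"type":"number","minimum":-1,"maximum":1}}},"turn":{"type":"array","items":{"type":"array","items":{"type":"number","minimum":-1,"maximum":1}}},"hand":{"type":"number"},"force":{"type":"number"}},"required":["offset","turn"]}

```bash
mkdir -p pics; cat > h.py <<'E'
import numpy as np, cv2
from scipy.spatial.transform import Rotation as Ro
from bench import r, imaging, look_for, outline_of
def world(f,p): return np.array(f["R"]).T@(np.array(p)-np.array(f["t"]))
def ray(f,u,v,z):
    R=np.array(f["R"]);t=np.array(f["t"]);c=-R.T@t
    d=R.T@np.array([(u-f["cx"])/f["fx"],(v-f["cy"])/f["fy"],1.]);return c+d*(z-c[2])/d[2]
def proj(f,X):
    c=np.array(f["R"])@np.array(X)+np.array(f["t"]);return f["fx"]*c[0]/c[2]+f["cx"],f["fy"]*c[1]/c[2]+f["cy"]
def save(f,n): cv2.imwrite("pics/"+n,f["pixels"][:,:,::-1])
E
python3 - <<'E'
from h import *
s=r.get_obs();print({k:np.round(v,3) for k,v in s.items()},r.nose_length)
for c in ("top","side"):
    f=imaging.grab_frame(c);save(f,c+"0.png");print(c,f["fx"],np.round(np.array(f["R"]).T@-np.array(f["t"]),3),np.round(f["R"],2).tolist())
    for n in "long_column medium_column short_column prep_column long_case medium_case short_case prep_case small_vial crimp_vial".split():
        for d in look_for(n,c)[:2]: print(n,round(float(d["score"]),2),np.round(world(f,d["xyz"]),3))
E
```

```text
{'clock': np.float64(0.0), 'joints': array([-1.423,  0.478,  0.022,  1.556, -0.012,  1.109, -0.083]), 'qvel': array([-0.001,  0.002,  0.001,  0.   , -0.001, -0.002, -0.001]), 'tau': array([-0.0000e+00, -5.9646e+01,  1.6080e+00, -2.8119e+01,  1.2000e-02,
        1.0000e-02,  0.0000e+00]), 'tcp_pos': array([0.171, 0.652, 0.244]), 'orientation': array([-4.010e-01, -3.116e+00,  3.000e-03]), 'contact_force': array([-0.046,  1.06 , -0.432]), 'moment': array([ 0.025, -0.006,  0.029]), 'grip_width': np.float64(0.085)} 0.014
top 500.3278666809661 [0.439 0.004 0.925] [[-0.0, -1.0, 0.01], [-0.99, 0.0, -0.13], [0.13, -0.01, -0.99]]
long_column 0.97 [ 0.648 -0.259  0.012]
medium_column 0.57 [0.455 0.072 0.013]
medium_column 0.54 [0.65  0.062 0.013]
short_column 0.63 [0.453 0.072 0.011]
prep_column 0.57 [0.646 0.238 0.028]
long_case 0.69 [0.459 0.246 0.011]
long_case 0.52 [0.647 0.244 0.026]
medium_case 0.9 [ 0.647 -0.097  0.011]
short_case 0.61 [ 0.442 -0.086  0.014]
prep_case 0.84 [ 0.448 -0.242  0.013]
small_vial 0.61 [0.555 0.153 0.033]
crimp_vial 0.7 [ 0.448 -0.24   0.014]
crimp_vial 0.63 [ 0.543 -0.007  0.045]
side 494.4710848830719 [0.077 0.575 0.446] [[-0.77, -0.63, -0.01], [-0.3, 0.38, -0.87], [0.56, -0.67, -0.49]]
long_column 0.6 [ 0.639 -0.25   0.01 ]
medium_column 0.61 [0.645 0.069 0.006]
short_column 0.61 [0.449 0.075 0.008]
prep_column 0.97 [0.632 0.263 0.027]
long_case 0.71 [0.443 0.254 0.01 ]
long_case 0.61 [0.645 0.069 0.007]
medium_case 0.62 [ 0.648 -0.088  0.013]
short_case 0.8 [ 0.438 -0.071  0.014]
short_case 0.6 [0.632 0.263 0.027]
prep_case 0.91 [ 0.444 -0.223  0.014]
small_vial 0.67 [0.546 0.162 0.012]
crimp_vial 0.73 [0.539 0.007 0.027]
```

View pics/top0.png

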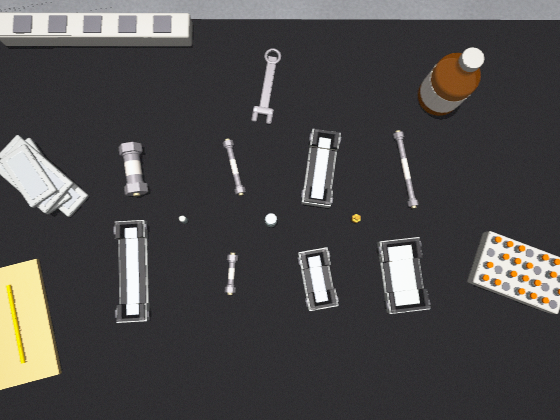

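View pics/side0.png

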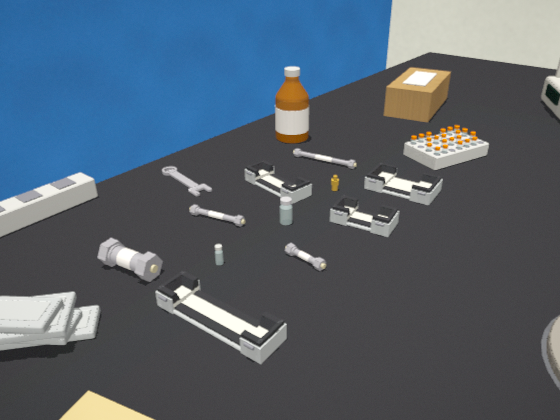

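The top view shows the columns as long (406,168), medium (234,167), short (231,273) and prep (133,168). The cases are long (131,271), medium (321,167), short (318,279) and prep (403,275). The vials stand at (182,218) and (271,219), and there is a brass oddment at (356,218). The side view agrees. Next I fit known-shape silhouettes to the masks to get poses.

```bash
cat >> h.py <<'E'
from scipy.optimize import minimize
COL=dict(long_column=(.150,.016,.014,.010,.008),medium_column=(.110,.016,.014,.010,.008),short_column=(.076,.016,.014,.010,.008),prep_column=(.100,.036,.020,.028,.018))
CASE=dict(long_case=(.180,.052,.118),medium_case=(.140,.052,.078),short_case=(.106,.052,.044),prep_case=(.130,.072,.056))
def box(x0,x1,w,z0,z1): return np.array([[x,y,z] for x in (x0,x1) for y in (-w/2,w/2) for z in (z0,z1)])
def cyl(x0,x1,rad,n,ph,zc):
    a=np.arange(n)*2*np.pi/n+ph
    return np.array([[x,rad*np.cos(q),zc+rad*np.sin(q)] for x in (x0,x1) for q in a])
def parts(n,zc=None):
    if n in COL:
        L,af,nl,d,z=COL[n];z=z if zc is None else zc;R=af/2/np.cos(np.pi/6)
        return [cyl(-L/2,-L/2+nl,R,6,0,z),cyl(L/2-nl,L/2,R,6,0,z),cyl(-L/2,L/2,d/2,24,0,z)]
    L,w,g=CASE[n];return [box(-L/2,-g/2,w,0,.03),box(g/2,L/2,w,0,.03),box(-g/2,g/2,w,0,.01)]
def sil(f,ps,p):
    S=4;im=np.zeros((420*S,560*S),np.uint8);c,s=np.cos(p[2]),np.sin(p[2]);R=np.array(f["R"]);t=np.array(f["t"])
    for q in ps:
        X=np.c_[c*q[:,0]-s*q[:,1]+p[0],s*q[:,0]+c*q[:,1]+p[1],q[:,2]]@R.T+t
        uv=np.c_[f["fx"]*X[:,0]/X[:,2]+f["cx"]+.5,f["fy"]*X[:,1]/X[:,2]+f["cy"]+.5]*S-.5
        cv2.fillConvexPoly(im,cv2.convexHull((uv*16).round().astype(np.int32)),255,shift=4)
    return cv2.resize(im,(560,420),interpolation=cv2.INTER_AREA)/255.
def mask(n,c,f,xy,rad=.05):
    best=None
    for m in outline_of(n,c):
        v,u=np.nonzero(m["region"])
        if len(u)<30: continue
        d=np.linalg.norm(ray(f,u.mean(),v.mean(),.012)[:2]-np.array(xy))
        if d<rad and (best is None or len(u)>best.sum()): best=m["region"]
    return best
def fit(n,fm,p0,zc=None):
    ps=parts(n,zc);cost=lambda p:sum(np.abs(sil(f,ps,p)-m).sum() for f,m in fm)
    best=None
    for sp in (.008,.003):
        p0=np.array(p0,float);sx=np.vstack([p0,p0+[sp,0,0],p0+[0,sp,0],p0+[0,0,sp*20]])
        o=minimize(cost,p0,method="Nelder-Mead",options=dict(initial_simplex=sx,xatol=1e-4,fatol=.2));p0=o.x
    return o.x,o.fun/sum(m.sum() for f,m in fm)
E
cat > meas.py <<'E'
from h import *
G=dict(long_column=(.648,-.259,.1),medium_column=(.65,.065,.2),short_column=(.453,.073,-.05),prep_column=(.646,.25,.05),
long_case=(.455,.25,0),medium_case=(.648,-.093,-.1),short_case=(.442,-.08,.1),prep_case=(.448,-.235,.05))
F={c:imaging.grab_frame(c) for c in ("top","side")}
for n,g in G.items():
    fm=[]
    for c in F:
        m=mask(n,c,F[c],g)
        if m is None: print(n,c,"no mask");continue
        fm.append((F[c],m));p,e=fit(n,fm[-1:],g);print(n,c,m.sum(),np.round(p,4),round(e,3))
    if len(fm)==2: p,e=fit(n,fm,g);print(n,"BOTH",np.round(p,4),round(e,3))
E
python3 meas.py
```

```text
Traceback (most recent call last):
  File "meas.py", line 8, in <module>
    m=mask(n,c,F[c],g)
  File "h.py", line 35, in mask
    d=np.linalg.norm(ray(f,u.mean(),v.mean(),.012)[:2]-np.array(xy))
                     ~~~~~~~~~~~~~~~~~~~~~~~~~~~~~~~~~^~~~~~~~~~~~~
ValueError: operands could not be broadcast together with shapes (2,) (3,)
```

```bash
sed -i 's/np.array(xy))/np.array(xy[:2]))/' h.py; python3 meas.py
```

```text
long_column top 579 [ 0.6477 -0.258   0.1737] 0.164
long_column side 288 [ 0.6445 -0.252   0.1569] 0.332
long_column BOTH [ 0.6472 -0.2577  0.17  ] 0.317
medium_column top 343 [0.6523 0.0645 0.2479] 0.242
medium_column side 350 [0.648  0.0684 0.2297] 0.269
medium_column BOTH [0.6515 0.0651 0.2394] 0.385
short_column top 141 [ 0.4556  0.0687 -0.0437] 1.274
short_column side 376 [ 0.4506  0.0724 -0.0993] 0.229
short_column BOTH [ 0.453   0.071  -0.0704] 0.602
prep_column top 995 [0.6455 0.2497 0.1634] 0.126
prep_column side 1435 [0.6436 0.2531 0.1522] 0.114
prep_column BOTH [0.6456 0.2514 0.1386] 0.17
long_case top 3025 [0.4592 0.247  0.0582] 0.067
long_case side 5110 [0.4559 0.2505 0.0528] 0.063
long_case BOTH [0.4571 0.2489 0.0479] 0.095
medium_case top 2225 [ 0.6477 -0.0965 -0.1435] 0.054
medium_case side 1422 [ 0.6444 -0.0935 -0.1474] 0.114
medium_case BOTH [ 0.6462 -0.0961 -0.1479] 0.088
short_case top 1731 [ 0.4435 -0.0873  0.1816] 0.065
short_case side 1643 [ 0.4394 -0.0842  0.1807] 0.084
short_case BOTH [ 0.4416 -0.0871  0.1806] 0.102
prep_case top 2942 [ 0.4499 -0.2443  0.1178] 0.07
prep_case side 1951 [ 0.446  -0.2395  0.1131] 0.054
prep_case BOTH [ 0.4485 -0.2426  0.1157] 0.082
```

```bash
cat >> h.py <<'E'
def pose():
    s=r.get_obs();Rm=Ro.from_rotvec(s["orientation"]);return s,np.array(s["tcp_pos"]),Rm
def plan(x,y,z,yaw):
    """yaw: column angle; tool x along it (mod pi), nearest"""
    s,p,Rm=pose();M=Rm.as_matrix();cur=np.arctan2(M[1,0],M[0,0])
    d=(yaw-cur+np.pi/2)%np.pi-np.pi/2;c=cur+d
    T=np.array([[np.cos(c),np.sin(c),0],[np.sin(c),-np.cos(c),0],[0,0,-1]])
    o=Rm.inv().apply(np.array([x,y,z])-p)/.5;t=(Rm.inv()*Ro.from_matrix(T)).as_rotvec()/1.5
    print("t",round(float(s["clock"]),2),"tcp",np.round(p,4),"yaw",round(cur,3),"F",np.round(s["contact_force"],1),"w",round(float(s["grip_width"]),4))
    print("  offset",np.round(o,3).tolist(),"turn",np.round(t,3).tolist(),"dist",round(np.linalg.norm(o)*.5,3))
def tmask(f,xy,R=.1,th=45):
    g=f["pixels"].max(2)>th;n,l,st,ce=cv2.connectedComponentsWithStats(cv2.morphologyEx(g.astype(np.uint8),cv2.MORPH_CLOSE,np.ones((3,3))))
    u,v=proj(f,[xy[0],xy[1],.01]);k=l[int(round(v))-2:int(round(v))+3,int(round(u))-2:int(round(u))+3].max();return l==k
E
python3 - <<'E'
from h import *
G=dict(long_column=(.648,-.257,.17),medium_column=(.651,.065,.24),short_column=(.455,.071,-.05),prep_column=(.646,.25,.15))
F={c:imaging.grab_frame(c) for c in ("top","side")}
for n,g in G.items():
    for c in F:
        m=tmask(F[c],g);p,e=fit(n,[(F[c],m)],g);print(n,c,m.sum(),np.round(p,4),round(e,3))
plan(.646,.2505,.11,.15)
E
```

```text
long_column top 234366 [ 0.6444 -0.2494  0.0849] 0.998
long_column side 234233 [0.1377 0.1783 0.6809] 0.992
medium_column top 234366 [0.6489 0.0673 0.3553] 0.998
medium_column side 234233 [0.3158 0.3233 3.8212] 0.994
short_column top 234366 [0.2107 0.1635 1.5774] 0.998
short_column side 234233 [0.1914 0.2214 0.6807] 0.995
prep_column top 234366 [0.571  0.3535 0.9964] 0.995
prep_column side 234233 [0.4493 0.423  0.6805] 0.984
t 2.25 tcp [0.1708 0.653  0.2453] yaw 2.886 F [-0.2 -0.1 -0. ] w 0.0854
  offset [-1.123, -0.538, 0.271] turn [-0.0, -0.0, -0.271] dist 0.637
```

```bash
sed -i 's/th=45/th=90/' h.py; python3 - <<'E'
from h import *
G=dict(long_column=(.648,-.257,.17),medium_column=(.651,.065,.24),short_column=(.455,.071,-.05),prep_column=(.646,.25,.15))
F={c:imaging.grab_frame(c) for c in ("top","side")}
print(np.median(F["top"]["pixels"].max(2)))
for n,g in G.items():
    for c in F:
        m=tmask(F[c],g);p,e=fit(n,[(F[c],m)],g);print(n,c,m.sum(),np.round(p,4),round(e,3))
E
```

```text
51.0
long_column top 516 [ 0.6484 -0.2573  0.168 ] 0.136
long_column side 414 [ 0.6443 -0.2557  0.1657] 0.162
medium_column top 392 [0.6519 0.0654 0.2423] 0.167
medium_column side 459 [0.6489 0.0665 0.2325] 0.157
short_column top 312 [ 0.454   0.0691 -0.0685] 0.169
short_column side 435 [ 0.4506  0.0704 -0.0952] 0.159
prep_column top 952 [0.6468 0.251  0.1664] 0.183
prep_column side 1538 [0.6435 0.2518 0.153 ] 0.082
```

Call:
{"api": "carry_out", "payload": {
  "offset": [
    [-0.08,-0.04,0.02],
    [-0.16,-0.08,0.04],
    [-0.24,-0.12,0.06],
    [-0.32,-0.16,0.08],
    [-0.4,-0.2,0.1],
    [-0.48,-0.24,0.12],
    [-0.56,-0.27,0.14],
    [-0.6,-0.29,0.15]
  ],
  "turn": [
    [0,0,-0.03],
    [0,0,-0.06],
    [0,0,-0.09],
    [0,0,-0.12],
    [0,0,-0.15],
    [0,0,-0.18],
    [0,0,-0.2],
    [0,0,-0.2]
  ],
  "hand": 0.4
}}

```text
clock: 3.15
tcp_pos: [0.4281, 0.4331, 0.1697]
orientation: [-0.063, 3.14, -0.003]
contact_force: [0.4, 0.6, -0.1]
grip_width: 0.0512
```

```bash
python3 -c "
from h import *
plan(.645,.2515,.08,.157)"
```

```text
t 3.15 tcp [0.4281 0.4331 0.1697] yaw -3.102 F [ 0.4  0.6 -0.1] w 0.0512
  offset [-0.419, -0.38, 0.18] turn [-0.001, 0.001, -0.078] dist 0.297
```

Call:
{"api": "carry_out", "payload": {
  "offset": [
    [-0.06,-0.055,0.02],
    [-0.12,-0.11,0.05],
    [-0.19,-0.17,0.08],
    [-0.25,-0.23,0.11],
    [-0.31,-0.28,0.13],
    [-0.37,-0.335,0.16],
    [-0.419,-0.38,0.18],
    [-0.419,-0.38,0.18]
  ],
  "turn": [
    [0,0,-0.01],
    [0,0,-0.02],
    [0,0,-0.03],
    [0,0,-0.05],
    [0,0,-0.06],
    [0,0,-0.07],
    [0,0,-0.078],
    [0,0,-0.078]
  ]
}}

```text
clock: 3.95
tcp_pos: [0.6456, 0.2493, 0.0786]
orientation: [-0.241, 3.132, -0.007]
contact_force: [-0.6, -0.7, -0.3]
grip_width: 0.0511
```

```bash
python3 -c "
from h import *
plan(.645,.2515,.024,.157)
f=imaging.grab_frame('side');p=f['pixels'][120:320,20:270];f['pixels']=cv2.resize(p,None,fx=3,fy=3,interpolation=cv2.INTER_CUBIC);
s,p,_=pose()
for d in (0,-.014): print([round(q-o,0)*3 for q,o in zip(proj(f,p+[0,0,d]),(20,120))])
save(f,'a1.png')"
```

```text
t 3.95 tcp [0.6456 0.2493 0.0786] yaw -2.988 F [-0.6 -0.7 -0.3] w 0.0511
  offset [0.0, 0.005, 0.109] turn [-0.003, -0.0, -0.002] dist 0.055
[np.float64(306.0), np.float64(309.0)]
[np.float64(309.0), np.float64(336.0)]
```

View pics/a1.png

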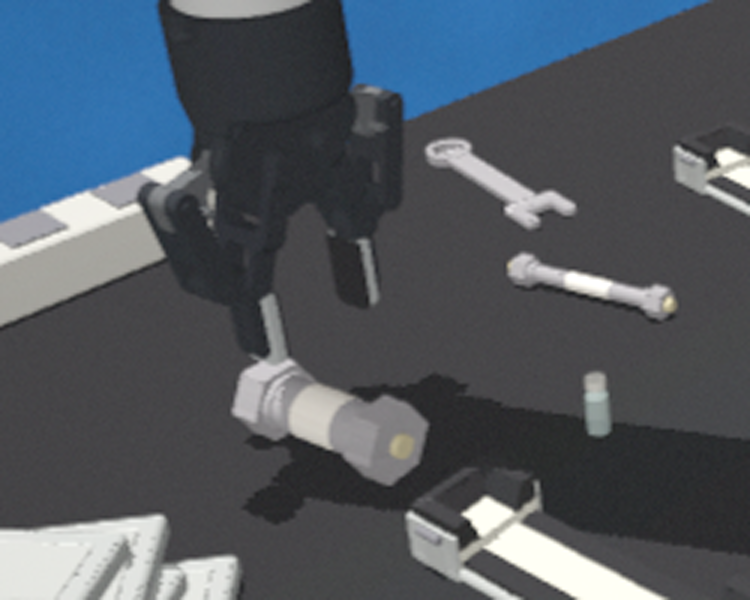

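The picture shows the jaws straddling the prep column. The fingertips, around (311,325), match the stated 14 mm nose within a few mm. Descending to grip.

Call:
{"api": "carry_out", "payload": {
  "offset": [
    [0,0.002,0.03],
    [0,0.004,0.06],
    [0,0.005,0.085],
    [0,0.005,0.105],
    [0,0.005,0.112],
    [0,0.005,0.112]
  ],
  "turn": [
    [0,0,0],
    [0,0,0],
    [0,0,0],
    [0,0,0],
    [0,0,0],
    [0,0,0]
  ]
}}

```text
clock: 4.6
tcp_pos: [0.6411, 0.2588, 0.0235]
orientation: [0.253, -3.13, 0.001]
contact_force: [0.6, -0.2, -0.7]
grip_width: 0.0513
```

Call:
{"api": "carry_out", "payload": {
  "offset": [
    [0,0,0],
    [0,0,0],
    [0,0,0],
    [0,0,0],
    [0,0,0],
    [0,0,0],
    [0,0,0]
  ],
  "turn": [
    [0,0,0],
    [0,0,0],
    [0,0,0],
    [0,0,0],
    [0,0,0],
    [0,0,0],
    [0,0,0]
  ],
  "hand": 1,
  "force": 60
}}

```text
clock: 5.3
tcp_pos: [0.6427, 0.2577, 0.0255]
orientation: [-0.251, 3.13, -0.001]
contact_force: [-0.7, -3.6, 6.3]
grip_width: 0.0258
```

Call:
{"api": "carry_out", "payload": {
  "offset": [
    [0,0,-0.01],
    [0,0,-0.04],
    [0,0,-0.08],
    [0,0,-0.12],
    [0,0,-0.16],
    [0,0,-0.2],
    [0,0,-0.2],
    [0,0,-0.2]
  ],
  "turn": [
    [0,0,0],
    [0,0,0],
    [0,0,0],
    [0,0,0],
    [0,0,0],
    [0,0,0],
    [0,0,0],
    [0,0,0]
  ]
}}

```text
clock: 6.1
tcp_pos: [0.6414, 0.2593, 0.1246]
orientation: [-0.254, 3.131, 0.001]
contact_force: [-1.0, -0.2, -3.9]
grip_width: 0.0258
```

```bash
python3 -c "
from h import *
plan(.5,-.1,.16,.11)
plan(.447,-.242,.12,.115)
f=imaging.grab_frame('side');p=f['pixels'][60:260,20:270];f['pixels']=cv2.resize(p,None,fx=3,fy=3,interpolation=cv2.INTER_CUBIC);
save(f,'a2.png')"
```

```text
t 6.1 tcp [0.6414 0.2593 0.1246] yaw -2.98 F [-1.  -0.2 -3.9] w 0.0258
  offset [0.395, -0.664, -0.071] turn [0.0, 0.0, 0.034] dist 0.388
t 6.1 tcp [0.6414 0.2593 0.1246] yaw -2.98 F [-1.  -0.2 -3.9] w 0.0258
  offset [0.545, -0.927, 0.008] turn [0.0, 0.0, 0.031] dist 0.538
```

View pics/a2.png

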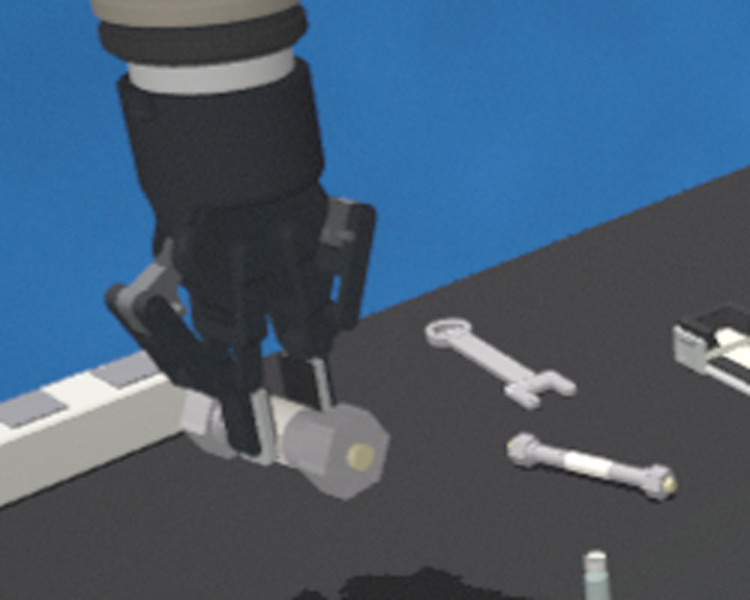

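The picture shows the prep column held level by its tube near (280,430). Carrying it to its case.

Call:
{"api": "carry_out", "payload": {
  "offset": [
    [0.03,-0.05,-0.01],
    [0.07,-0.12,-0.02],
    [0.12,-0.2,-0.03],
    [0.17,-0.28,-0.03],
    [0.22,-0.36,-0.03],
    [0.27,-0.44,-0.03],
    [0.32,-0.52,-0.03],
    [0.36,-0.6,-0.03]
  ],
  "turn": [
    [0,0,0.004],
    [0,0,0.008],
    [0,0,0.012],
    [0,0,0.016],
    [0,0,0.02],
    [0,0,0.024],
    [0,0,0.028],
    [0,0,0.031]
  ]
}}

```text
clock: 6.95
tcp_pos: [0.5097, -0.0678, 0.1382]
orientation: [0.18, -3.134, -0.0]
contact_force: [2.0, -1.3, -3.0]
grip_width: 0.0256
```

Call:
{"api": "carry_out", "payload": {
  "offset": [
    [0.04,-0.07,0],
    [0.08,-0.14,0.01],
    [0.11,-0.2,0.02],
    [0.14,-0.25,0.025],
    [0.16,-0.29,0.03],
    [0.175,-0.31,0.03],
    [0.18,-0.32,0.03],
    [0.18,-0.32,0.03]
  ],
  "turn": [
    [0,0,0],
    [0,0,0],
    [0,0,0],
    [0,0,0],
    [0,0,0],
    [0,0,0],
    [0,0,0],
    [0,0,0]
  ]
}}

```text
clock: 7.75
tcp_pos: [0.4409, -0.2353, 0.124]
orientation: [0.18, -3.136, -0.001]
contact_force: [0.7, -0.1, -4.3]
grip_width: 0.0259
```

Call:
{"api": "carry_out", "payload": {
  "offset": [
    [0,0,0],
    [0,0,0]
  ],
  "turn": [
    [0,0,0],
    [0,0,0]
  ]
}}

```text
clock: 7.95
tcp_pos: [0.4417, -0.2342, 0.1243]
orientation: [-0.183, 3.136, 0.001]
contact_force: [0.0, -0.9, -3.1]
grip_width: 0.0257
```

```bash
python3 -c "
from h import *
plan(.447,-.242,.07,.115)
for c in('top','side'):
  f=imaging.grab_frame(c)
  for d in look_for('prep_column',c)[:2]: print(c,round(float(d['score']),2),np.round(world(f,d['xyz']),3))
  s,p,_=pose();u,v=map(int,proj(f,p));
  a=f['pixels'][max(0,v-80):v+80,max(0,u-100):u+100];print(c,u,v)
  f['pixels']=cv2.resize(a,(400,320),interpolation=cv2.INTER_CUBIC)
  globals()[c]=f['pixels']
cv2.imwrite('pics/a3.png',np.hstack([top,side])[:,:,::-1])"
```

```text
t 7.95 tcp [ 0.4417 -0.2342  0.1243] yaw -3.025 F [ 0.  -0.9 -3.1] w 0.0257
  offset [-0.009, -0.017, 0.109] turn [0.0, 0.0, 0.001] dist 0.055
top 0.59 [ 0.465 -0.231  0.127]
top 416 279
side 0.83 [ 0.424 -0.218  0.125]
side 410 130
```

View pics/a3.png

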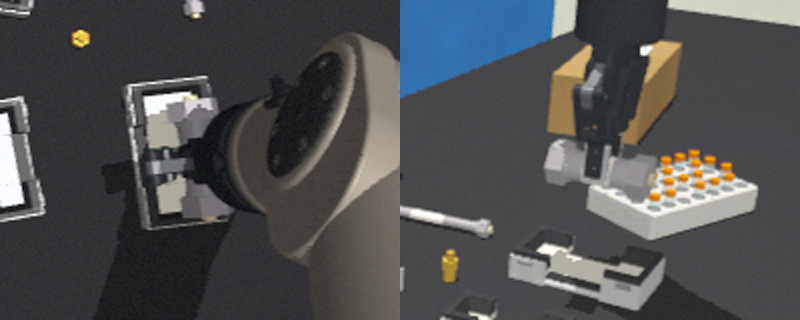

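Top shows both nuts of the held prep column over the case, half hidden by the wrist. The side crop shows the column clear at (600,165) with the case below it at (585,265). I'll fit the held column in the side camera and compare it with the side-camera case fit.

```bash
cat >> h.py <<'E'
def held(n,dz,c="side",show=None):
    """fit held column: axis height = tcp z - dz; pixels near the fingers ignored"""
    f=imaging.grab_frame(c);s,p,Rm=pose();M=Rm.as_matrix();yaw=np.arctan2(M[1,0],M[0,0])
    zc=p[2]-dz;ms=outline_of(n,c);best=None
    fin=[box(-.014,.014,.09,p[2]-.03,p[2]+.2)];W=1-np.maximum(sil(f,fin,[p[0],p[1],yaw]),0);W=W>.5
    u0,v0=proj(f,[p[0],p[1],zc])
    for m in ms:
        v,u=np.nonzero(m["region"])
        if len(u)>50 and np.hypot(u.mean()-u0,v.mean()-v0)<40 and (best is None or len(u)>best.sum()): best=m["region"]
    if best is None: print("no mask",[(m["score"],m["region"].sum()) for m in ms]);return
    ps=parts(n,zc);cost=lambda q:(np.abs(sil(f,ps,q)-best)*W).sum()
    p0=np.array([p[0],p[1],yaw])
    for sp in (.008,.003):
        o=minimize(cost,p0,method="Nelder-Mead",options=dict(initial_simplex=np.vstack([p0,p0+[sp,0,0],p0+[0,sp,0],p0+[0,0,sp*20]]),xatol=1e-4,fatol=.2));p0=o.x
    q=o.x;q[2]=(q[2]+np.pi/2)%np.pi-np.pi/2
    print("held",n,c,"fit",np.round(q,4),"err",round(o.fun/(best*W).sum(),3),"tcp",np.round(p,4),"yaw",round((yaw+np.pi/2)%np.pi-np.pi/2,3));return q
E
python3 -c "
from h import *
for d in (.004,.0075,.011): held('prep_column',d)
held('prep_column',.0075,'top')"
```

```text
held prep_column side fit [ 0.4367 -0.2235  0.1475] err 0.287 tcp [ 0.4412 -0.2351  0.1243] yaw 0.115
held prep_column side fit [ 0.4406 -0.2317  0.1396] err 0.232 tcp [ 0.4411 -0.2353  0.1243] yaw 0.115
held prep_column side fit [ 0.4441 -0.24    0.1136] err 0.178 tcp [ 0.441  -0.2354  0.1243] yaw 0.115
held prep_column top fit [ 0.4432 -0.2365  0.1   ] err 0.336 tcp [ 0.441  -0.2355  0.1243] yaw 0.115
```

```bash
python3 -c "
from h import *
plan(.4465,-.243,.065,.115)"
```

```text
t 8.55 tcp [ 0.441  -0.2355  0.1243] yaw -3.027 F [ 0.1  1.  -3.7] w 0.0261
  offset [-0.009, -0.016, 0.119] turn [0.0, -0.0, -0.0] dist 0.06
```

Call:
{"api": "carry_out", "payload": {
  "offset": [
    [-0.004,-0.006,0.02],
    [-0.009,-0.016,0.045],
    [-0.009,-0.016,0.075],
    [-0.009,-0.016,0.1],
    [-0.009,-0.016,0.115],
    [-0.009,-0.016,0.119],
    [-0.009,-0.016,0.119],
    [-0.009,-0.016,0.119]
  ],
  "turn": [
    [0,0,0],
    [0,0,0],
    [0,0,0],
    [0,0,0],
    [0,0,0],
    [0,0,0],
    [0,0,0],
    [0,0,0]
  ]
}}

```text
clock: 9.35
tcp_pos: [0.4467, -0.2431, 0.0651]
orientation: [-0.18, 3.136, -0.001]
contact_force: [0.1, 0.4, -2.9]
grip_width: 0.0256
```

```bash
python3 -c "
from h import *
for d in (.0075,.0095,.011,.0125): held('prep_column',d)
held('prep_column',.0095,'top')
plan(.4465,-.243,.045,.115)
f=imaging.grab_frame('top');a=f['pixels'][220:330,350:480];A=cv2.resize(a,(473,400),interpolation=cv2.INTER_CUBIC)
f=imaging.grab_frame('side');a=f['pixels'][120:220,350:450];B=cv2.resize(a,(400,400),interpolation=cv2.INTER_CUBIC)[:,:327]
cv2.imwrite('pics/a4.png',np.hstack([A,B])[:,:,::-1])"
```

```text
held prep_column side fit [ 0.4464 -0.2398  0.1074] err 0.198 tcp [ 0.4468 -0.2431  0.0653] yaw 0.115
held prep_column side fit [ 0.4492 -0.2458  0.1062] err 0.156 tcp [ 0.4468 -0.2431  0.0653] yaw 0.115
held prep_column side fit [ 0.4498 -0.2479  0.1217] err 0.201 tcp [ 0.4466 -0.243   0.0652] yaw 0.115
held prep_column side fit [ 0.451  -0.2497  0.106 ] err 0.162 tcp [ 0.4465 -0.243   0.065 ] yaw 0.115
held prep_column top fit [ 0.4477 -0.2443  0.0947] err 0.332 tcp [ 0.4465 -0.2429  0.0649] yaw 0.115
t 9.85 tcp [ 0.4464 -0.2429  0.0649] yaw -3.027 F [-0.2 -0.4 -3.2] w 0.0257
  offset [-0.0, -0.0, 0.04] turn [-0.0, 0.0, -0.0] dist 0.02
```

View pics/a4.png

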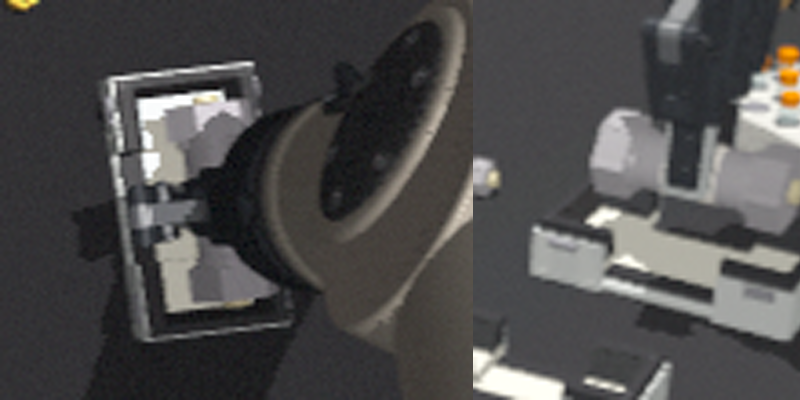

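Top shows both nuts inside the case rim; side shows the column level above it. Lowering slowly, with a 1.5 mm x correction.

Call:
{"api": "carry_out", "payload": {
  "offset": [
    [-0.002,0,0.01],
    [-0.003,0,0.018],
    [-0.003,0,0.026],
    [-0.003,0,0.032],
    [-0.003,0,0.037],
    [-0.003,0,0.04],
    [-0.003,0,0.04]
  ],
  "turn": [
    [0,0,0],
    [0,0,0],
    [0,0,0],
    [0,0,0],
    [0,0,0],
    [0,0,0],
    [0,0,0]
  ]
}}

```text
clock: 10.65
tcp_pos: [0.4478, -0.2427, 0.0446]
orientation: [0.18, -3.136, -0.0]
contact_force: [-0.1, -0.2, -2.4]
grip_width: 0.0256
```

Call:
{"api": "carry_out", "payload": {
  "offset": [
    [0,0,0.001],
    [0,0,0.002],
    [0,0,0.003]
  ],
  "turn": [
    [0,0,0],
    [0,0,0],
    [0,0,0]
  ]
}}

```text
clock: 10.95
tcp_pos: [0.4479, -0.2428, 0.0434]
orientation: [-0.18, 3.136, -0.0]
contact_force: [0.2, 0.2, -3.7]
grip_width: 0.0257
```

Call:
{"api": "carry_out", "payload": {
  "offset": [
    [0,0,0.001],
    [0,0,0.002],
    [0,0,0.003]
  ],
  "turn": [
    [0,0,0],
    [0,0,0],
    [0,0,0]
  ]
}}

```text
clock: 11.25
tcp_pos: [0.4479, -0.2427, 0.0418]
orientation: [-0.18, 3.136, -0.0]
contact_force: [-0.7, -0.2, -3.6]
grip_width: 0.0257
```

Call:
{"api": "carry_out", "payload": {
  "offset": [
    [0,0,0.001],
    [0,0,0.002]
  ],
  "turn": [
    [0,0,0],
    [0,0,0]
  ]
}}

```text
clock: 11.45
tcp_pos: [0.4479, -0.2427, 0.0414]
orientation: [0.18, -3.136, -0.0]
contact_force: [-3.9, 2.6, 11.7]
grip_width: 0.0259
```

Contact came at TCP z 0.0414, which is the seated height (0.034 + 0.0075). Releasing.

Call:
{"api": "carry_out", "payload": {
  "offset": [
    [0,0,-0.001],
    [0,0,-0.001],
    [0,0,-0.001],
    [0,0,-0.001],
    [0,0,-0.001]
  ],
  "turn": [
    [0,0,0],
    [0,0,0],
    [0,0,0],
    [0,0,0],
    [0,0,0]
  ],
  "hand": 0.4
}}

```text
clock: 11.95
tcp_pos: [0.4479, -0.2427, 0.0413]
orientation: [-0.18, 3.136, -0.0]
contact_force: [1.0, 0.2, -0.0]
grip_width: 0.0517
```

Call:
{"api": "carry_out", "payload": {
  "offset": [
    [0,0,-0.02],
    [0,0,-0.06],
    [0,0,-0.12],
    [0,0,-0.18],
    [0,0,-0.18]
  ],
  "turn": [
    [0,0,0],
    [0,0,0],
    [0,0,0],
    [0,0,0],
    [0,0,0]
  ]
}}

```text
clock: 12.45
tcp_pos: [0.4503, -0.244, 0.1356]
orientation: [-0.179, 3.13, -0.005]
contact_force: [1.4, 0.1, -0.3]
grip_width: 0.0512
```

```bash
python3 -c "
from h import *
plan(.6465,-.2565,.09,.167)"
```

```text
t 12.45 tcp [ 0.4503 -0.244   0.1356] yaw -3.027 F [ 1.4  0.1 -0.3] w 0.0512
  offset [-0.386, -0.069, 0.094] turn [-0.002, 0.004, -0.035] dist 0.202
```

Call:
{"api": "carry_out", "payload": {
  "offset": [
    [-0.06,-0.01,0.01],
    [-0.13,-0.023,0.03],
    [-0.2,-0.036,0.05],
    [-0.27,-0.05,0.065],
    [-0.34,-0.06,0.083],
    [-0.386,-0.069,0.094],
    [-0.386,-0.069,0.094],
    [-0.386,-0.069,0.094]
  ],
  "turn": [
    [0,0,-0.005],
    [0,0,-0.01],
    [0,0,-0.015],
    [0,0,-0.02],
    [0,0,-0.03],
    [0,0,-0.035],
    [0,0,-0.035],
    [0,0,-0.035]
  ],
  "hand": 0.6
}}

```text
clock: 13.25
tcp_pos: [0.6429, -0.2547, 0.0835]
orientation: [0.262, -3.129, -0.001]
contact_force: [-0.7, -0.5, 0.5]
grip_width: 0.0342
```

Call:
{"api": "carry_out", "payload": {
  "offset": [
    [0,0,0],
    [0,0,0]
  ],
  "turn": [
    [0,0,0],
    [0,0,0]
  ]
}}

```text
clock: 13.45
tcp_pos: [0.6425, -0.2553, 0.0847]
orientation: [0.261, -3.13, 0.0]
contact_force: [0.8, 0.1, 0.5]
grip_width: 0.0345
```

```bash
python3 -c "
from h import *
F={c:imaging.grab_frame(c) for c in ('top','side')}
q=(.448,-.242,.115)
for c in F:
  m=mask('prep_column',c,F[c],q,.06)
  if m is not None:
    p,e=fit('prep_column',[(F[c],m)],q,.034);print(c,m.sum(),np.round(p,4),round(e,3))
plan(.6465,-.2565,.0185,.167)
f=F['top'];a=f['pixels'][100:320,340:480];A=cv2.resize(a,(382,600),interpolation=cv2.INTER_CUBIC)
f=F['side'];a=f['pixels'][80:230,280:460];B=cv2.resize(a,(418,600//180*150),interpolation=cv2.INTER_CUBIC);B=cv2.resize(a,(418,348));B=np.vstack([B,np.zeros((252,418,3),np.uint8)])
cv2.imwrite('pics/a5.png',np.hstack([A,B])[:,:,::-1])"
```

```text
top 1015 [ 0.4509 -0.2452  0.1061] 0.128
side 900 [ 0.4481 -0.2409  0.1018] 0.147
t 13.65 tcp [ 0.6433 -0.2551  0.0847] yaw -2.975 F [ 0.5  0.1 -0.3] w 0.0341
  offset [-0.006, -0.004, 0.132] turn [-0.0, 0.0, -0.0] dist 0.066
```

View pics/a5.png

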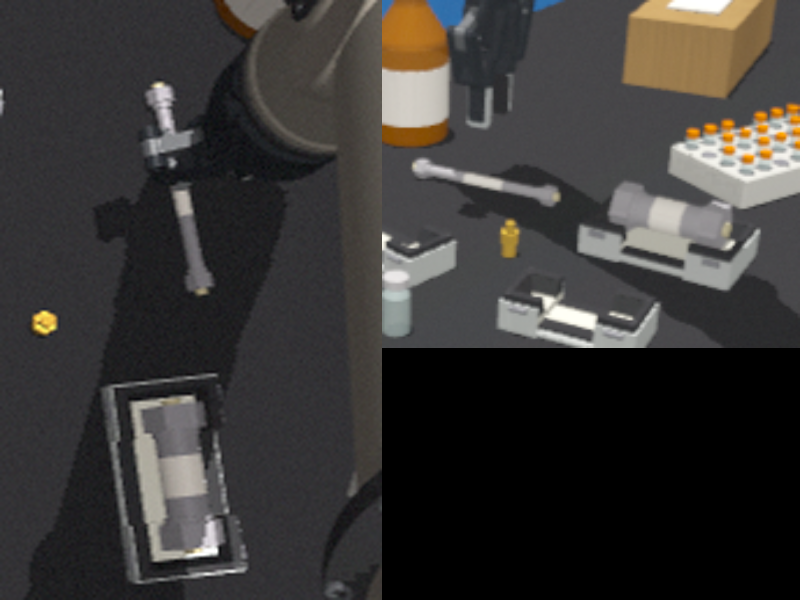

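Prep column lies fully in its case (top crop (183,475)), about 1 mm off centre in both cameras. The jaws are over the long column. Descending.

Call:
{"api": "carry_out", "payload": {
  "offset": [
    [-0.003,-0.003,0.03],
    [-0.006,-0.004,0.06],
    [-0.006,-0.004,0.09],
    [-0.006,-0.004,0.115],
    [-0.006,-0.004,0.128],
    [-0.006,-0.004,0.132],
    [-0.006,-0.004,0.132]
  ],
  "turn": [
    [0,0,0],
    [0,0,0],
    [0,0,0],
    [0,0,0],
    [0,0,0],
    [0,0,0],
    [0,0,0]
  ]
}}

```text
clock: 14.35
tcp_pos: [0.6468, -0.2565, 0.018]
orientation: [0.262, -3.13, -0.0]
contact_force: [-0.3, 1.0, -0.3]
grip_width: 0.0343
```

Call:
{"api": "carry_out", "payload": {
  "offset": [
    [0,0,0],
    [0,0,0],
    [0,0,0],
    [0,0,0],
    [0,0,0],
    [0,0,0],
    [0,0,0]
  ],
  "turn": [
    [0,0,0],
    [0,0,0],
    [0,0,0],
    [0,0,0],
    [0,0,0],
    [0,0,0],
    [0,0,0]
  ],
  "hand": 1,
  "force": 50
}}

```text
clock: 15.05
tcp_pos: [0.6474, -0.2565, 0.0191]
orientation: [-0.262, 3.13, -0.001]
contact_force: [-0.3, 0.7, 5.6]
grip_width: 0.0077
```

Call:
{"api": "carry_out", "payload": {
  "offset": [
    [0,0,-0.01],
    [0,0,-0.04],
    [0,0,-0.09],
    [0,0,-0.14],
    [0,0,-0.19],
    [0,0,-0.22],
    [0,0,-0.22]
  ],
  "turn": [
    [0,0,0],
    [0,0,0],
    [0,0,0],
    [0,0,0],
    [0,0,0],
    [0,0,0],
    [0,0,0]
  ]
}}

```text
clock: 15.75
tcp_pos: [0.6483, -0.2571, 0.1314]
orientation: [-0.262, 3.126, -0.003]
contact_force: [0.5, 0.2, -0.8]
grip_width: 0.0072
```

```bash
python3 -c "
from h import *
plan(.56,0,.13,.11)
plan(.457,.248,.13,.056)"
```

```text
t 15.75 tcp [ 0.6483 -0.2571  0.1314] yaw -2.975 F [ 0.5  0.2 -0.8] w 0.0072
  offset [0.089, 0.536, 0.001] turn [-0.001, 0.003, 0.038] dist 0.272
t 15.75 tcp [ 0.6483 -0.2571  0.1314] yaw -2.975 F [ 0.5  0.2 -0.8] w 0.0072
  offset [0.209, 1.06, -0.001] turn [-0.001, 0.003, 0.074] dist 0.54
```

Call:
{"api": "carry_out", "payload": {
  "offset": [
    [0.01,0.05,0],
    [0.023,0.12,0],
    [0.038,0.2,0],
    [0.055,0.28,0],
    [0.07,0.36,0],
    [0.087,0.44,0],
    [0.103,0.52,0],
    [0.12,0.6,0]
  ],
  "turn": [
    [0,0,0.005],
    [0,0,0.01],
    [0,0,0.02],
    [0,0,0.03],
    [0,0,0.04],
    [0,0,0.05],
    [0,0,0.06],
    [0,0,0.074]
  ]
}}

```text
clock: 16.55
tcp_pos: [0.5361, 0.0308, 0.1272]
orientation: [0.087, -3.139, 0.0]
contact_force: [1.3, 0.4, -1.0]
grip_width: 0.0073
```

```bash
python3 -c "
from h import *
plan(.457,.248,.12,.056)"
```

```text
t 16.55 tcp [0.5361 0.0308 0.1272] yaw -3.086 F [ 1.3  0.4 -1. ] w 0.0073
  offset [0.134, 0.443, 0.015] turn [-0.0, -0.001, -0.0] dist 0.231
```

Call:
{"api": "carry_out", "payload": {
  "offset": [
    [0.02,0.08,0],
    [0.043,0.15,0.005],
    [0.065,0.22,0.01],
    [0.088,0.29,0.01],
    [0.11,0.35,0.01],
    [0.125,0.4,0.01],
    [0.13,0.42,0.01],
    [0.13,0.42,0.01]
  ],
  "turn": [
    [0,0,0],
    [0,0,0],
    [0,0,0],
    [0,0,0],
    [0,0,0],
    [0,0,0],
    [0,0,0],
    [0,0,0]
  ]
}}

```text
clock: 17.35
tcp_pos: [0.4602, 0.2365, 0.1226]
orientation: [0.093, -3.139, 0.0]
contact_force: [-0.2, -1.0, -1.0]
grip_width: 0.0072
```

Call:
{"api": "carry_out", "payload": {
  "offset": [
    [0,0,0],
    [0,0,0]
  ],
  "turn": [
    [0,0,0],
    [0,0,0]
  ]
}}

```text
clock: 17.55
tcp_pos: [0.4617, 0.2335, 0.1231]
orientation: [0.084, -3.14, 0.002]
contact_force: [-0.0, -0.0, -1.6]
grip_width: 0.0078
```

```bash
python3 -c "
from h import *
held('long_column',.0108); held('long_column',.0108,'top')
plan(.457,.2485,.07,.056)"
```

```text
held long_column side fit [0.4609 0.2327 0.0102] err 0.243 tcp [0.4617 0.2337 0.1231] yaw 0.053
held long_column top fit [0.4611 0.2316 0.0564] err 0.229 tcp [0.4616 0.2342 0.1233] yaw 0.054
t 17.75 tcp [0.4615 0.2345 0.1233] yaw -3.087 F [-0.5 -0.5 -1.7] w 0.0076
  offset [0.007, 0.029, 0.107] turn [-0.0, 0.0, -0.001] dist 0.055
```

Call:
{"api": "carry_out", "payload": {
  "offset": [
    [0.002,0.01,0.02],
    [0.006,0.029,0.045],
    [0.006,0.029,0.07],
    [0.006,0.029,0.09],
    [0.006,0.029,0.103],
    [0.006,0.029,0.107],
    [0.006,0.029,0.107],
    [0.006,0.029,0.107]
  ],
  "turn": [
    [0,0,0],
    [0,0,0],
    [0,0,0],
    [0,0,0],
    [0,0,0],
    [0,0,0],
    [0,0,0],
    [0,0,0]
  ]
}}

```text
clock: 18.55
tcp_pos: [0.4576, 0.2497, 0.0701]
orientation: [-0.088, 3.14, 0.0]
contact_force: [-0.3, -0.4, -1.4]
grip_width: 0.0074
```

```bash
python3 -c "
from h import *
held('long_column',.0108); held('long_column',.0108,'top')
plan(.458,.2485,.038,.056)
f=imaging.grab_frame('top');a=f['pixels'][200:340,90:230];A=cv2.resize(a,(400,400),interpolation=cv2.INTER_CUBIC)
f=imaging.grab_frame('side');a=f['pixels'][230:370,145:285];B=cv2.resize(a,(400,400),interpolation=cv2.INTER_CUBIC)
cv2.imwrite('pics/a6.png',np.hstack([A,B])[:,:,::-1])"
```

```text
held long_column side fit [0.4568 0.2495 0.0184] err 0.195 tcp [0.4576 0.2498 0.0702] yaw 0.056
held long_column top fit [0.4572 0.248  0.0558] err 0.194 tcp [0.4576 0.2499 0.0703] yaw 0.056
t 18.75 tcp [0.4575 0.2499 0.0702] yaw -3.086 F [-0.2 -0.2 -1.5] w 0.0074
  offset [-0.001, -0.003, 0.064] turn [0.0, 0.0, 0.0] dist 0.032
```

View pics/a6.png

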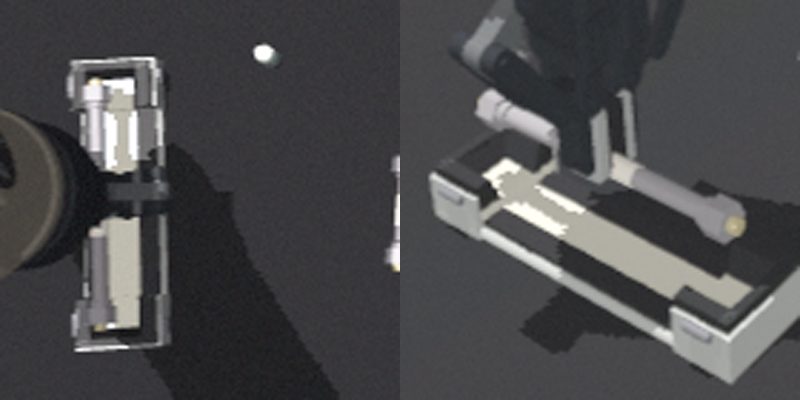

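Top and side both show the column hovering along the cutout, nuts at both ends inside the rim. Fits agree within 2 mm. Lowering.

Call:
{"api": "carry_out", "payload": {
  "offset": [
    [-0.001,0,0.012],
    [-0.001,0,0.025],
    [-0.001,0,0.037],
    [-0.001,0,0.048],
    [-0.001,0,0.056],
    [-0.001,0,0.062],
    [-0.001,0,0.064],
    [-0.001,0,0.064]
  ],
  "turn": [
    [0,0,0],
    [0,0,0],
    [0,0,0],
    [0,0,0],
    [0,0,0],
    [0,0,0],
    [0,0,0],
    [0,0,0]
  ]
}}

```text
clock: 19.65
tcp_pos: [0.4578, 0.2498, 0.0377]
orientation: [0.088, -3.14, 0.0]
contact_force: [-0.1, 0.0, -0.7]
grip_width: 0.0074
```

Call:
{"api": "carry_out", "payload": {
  "offset": [
    [0,0,0.001],
    [0,0,0.002],
    [0,0,0.003],
    [0,0,0.004]
  ],
  "turn": [
    [0,0,0],
    [0,0,0],
    [0,0,0],
    [0,0,0]
  ]
}}

```text
clock: 20.05
tcp_pos: [0.4578, 0.2498, 0.0358]
orientation: [-0.088, 3.14, 0.0]
contact_force: [0.2, 0.1, -1.4]
grip_width: 0.0075
```

Call:
{"api": "carry_out", "payload": {
  "offset": [
    [0,0,0.001],
    [0,0,0.002]
  ],
  "turn": [
    [0,0,0],
    [0,0,0]
  ]
}}

```text
clock: 20.25
tcp_pos: [0.4578, 0.2498, 0.035]
orientation: [0.088, -3.14, -0.0]
contact_force: [-2.7, -1.9, 7.5]
grip_width: 0.0078
```

Call:
{"api": "carry_out", "payload": {
  "offset": [
    [0,0,0.001],
    [0,0,0.002]
  ],
  "turn": [
    [0,0,0],
    [0,0,0]
  ]
}}

```text
clock: 20.45
tcp_pos: [0.4578, 0.2499, 0.0349]
orientation: [0.088, -3.14, -0.0]
contact_force: [-4.1, -3.2, 18.3]
grip_width: 0.0074
```

Seated height as expected, 0.035. Easing off, releasing and moving on to the medium column.

Call:
{"api": "carry_out", "payload": {
  "offset": [
    [0,0,-0.002],
    [0,0,-0.002],
    [0,0,-0.002],
    [0,0,-0.002],
    [0,0,-0.002]
  ],
  "turn": [
    [0,0,0],
    [0,0,0],
    [0,0,0],
    [0,0,0],
    [0,0,0]
  ],
  "hand": 0.6
}}

```text
clock: 20.95
tcp_pos: [0.4577, 0.2497, 0.0347]
orientation: [0.088, -3.14, 0.0]
contact_force: [-1.1, 0.3, -0.5]
grip_width: 0.0342
```

Call:
{"api": "carry_out", "payload": {
  "offset": [
    [0,0,-0.02],
    [0,0,-0.06],
    [0,0,-0.12],
    [0,0,-0.17],
    [0,0,-0.17]
  ],
  "turn": [
    [0,0,0],
    [0,0,0],
    [0,0,0],
    [0,0,0],
    [0,0,0]
  ]
}}

```text
clock: 21.45
tcp_pos: [0.4599, 0.251, 0.1236]
orientation: [-0.088, 3.135, 0.006]
contact_force: [0.5, -0.0, -0.7]
grip_width: 0.0345
```

```bash
python3 -c "
from h import *
plan(.6505,.066,.09,.238)"
```

```text
t 21.45 tcp [0.4599 0.251  0.1236] yaw -3.086 F [ 0.5 -0.  -0.7] w 0.0345
  offset [-0.36, -0.391, 0.068] turn [0.002, 0.004, -0.121] dist 0.268
```

Call:
{"api": "carry_out", "payload": {
  "offset": [
    [-0.05,-0.055,0],
    [-0.11,-0.12,0.01],
    [-0.17,-0.185,0.02],
    [-0.23,-0.25,0.03],
    [-0.28,-0.305,0.045],
    [-0.33,-0.36,0.06],
    [-0.36,-0.391,0.068],
    [-0.36,-0.391,0.068]
  ],
  "turn": [
    [0,0,-0.02],
    [0,0,-0.04],
    [0,0,-0.06],
    [0,0,-0.08],
    [0,0,-0.1],
    [0,0,-0.121],
    [0,0,-0.121],
    [0,0,-0.121]
  ]
}}

```text
clock: 22.25
tcp_pos: [0.6498, 0.0603, 0.0847]
orientation: [0.364, -3.12, 0.004]
contact_force: [0.2, -0.2, 0.4]
grip_width: 0.0339
```

Call:
{"api": "carry_out", "payload": {
  "offset": [
    [0,0,0],
    [0,0,0],
    [0,0,0]
  ],
  "turn": [
    [0,0,0],
    [0,0,0],
    [0,0,0]
  ]
}}

```text
clock: 22.55
tcp_pos: [0.6477, 0.0664, 0.086]
orientation: [0.376, -3.119, -0.001]
contact_force: [-0.3, -0.4, 0.5]
grip_width: 0.0339
```

```bash
python3 -c "
from h import *
F={c:imaging.grab_frame(c) for c in ('top','side')}
q=(.457,.249,.056)
for c in F:
  m=mask('long_column',c,F[c],q,.06)
  if m is not None:
    p,e=fit('long_column',[(F[c],m)],q,.024);print(c,m.sum(),np.round(p,4),round(e,3))
plan(.6505,.066,.0185,.238)
f=F['top'];a=f['pixels'][120:340,90:290];A=cv2.resize(a,(400,440),interpolation=cv2.INTER_CUBIC)
f=F['side'];a=f['pixels'][180:370,120:290];B=cv2.resize(a,(394,440),interpolation=cv2.INTER_CUBIC)
cv2.imwrite('pics/a7.png',np.hstack([A,B])[:,:,::-1])"
```

```text
top 581 [0.4564 0.2477 0.0533] 0.208
side 907 [0.4548 0.2513 0.0509] 0.188
t 22.75 tcp [0.6482 0.0654 0.0861] yaw -2.903 F [0.4 0.  0.3] w 0.0339
  offset [-0.005, 0.0, 0.135] turn [0.0, 0.0, 0.0] dist 0.068
```

View pics/a7.png

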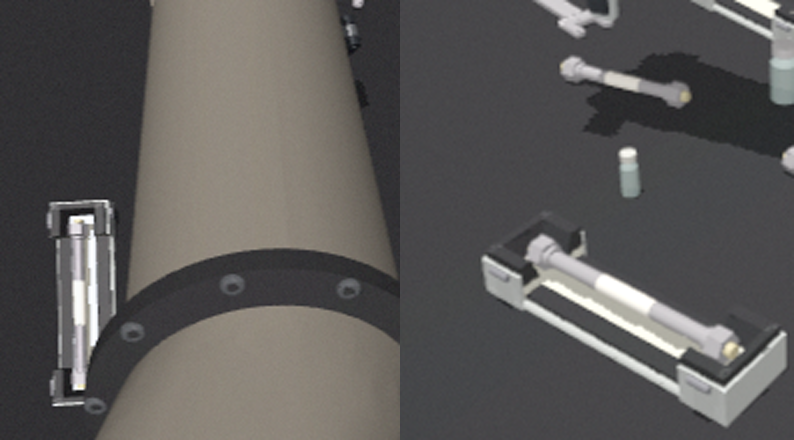

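The side crop shows the long column down in its case (620,290), within about 3 mm of centre. Gripping the medium column.

Call:
{"api": "carry_out", "payload": {
  "offset": [
    [-0.003,0,0.03],
    [-0.005,0,0.06],
    [-0.005,0,0.09],
    [-0.005,0,0.118],
    [-0.005,0,0.131],
    [-0.005,0,0.135],
    [-0.005,0,0.135]
  ],
  "turn": [
    [0,0,0],
    [0,0,0],
    [0,0,0],
    [0,0,0],
    [0,0,0],
    [0,0,0],
    [0,0,0]
  ]
}}

```text
clock: 23.45
tcp_pos: [0.6509, 0.0652, 0.018]
orientation: [0.372, -3.119, 0.0]
contact_force: [0.6, -0.5, 0.6]
grip_width: 0.0342
```

Call:
{"api": "carry_out", "payload": {
  "offset": [
    [0,0,0],
    [0,0,0],
    [0,0,0],
    [0,0,0],
    [0,0,0],
    [0,0,0],
    [0,0,0]
  ],
  "turn": [
    [0,0,0],
    [0,0,0],
    [0,0,0],
    [0,0,0],
    [0,0,0],
    [0,0,0],
    [0,0,0]
  ],
  "hand": 1
}}

```text
clock: 24.15
tcp_pos: [0.6515, 0.0654, 0.0191]
orientation: [-0.372, 3.118, 0.0]
contact_force: [-0.8, 0.3, 6.0]
grip_width: 0.0075
```

Call:
{"api": "carry_out", "payload": {
  "offset": [
    [0,0,-0.01],
    [0,0,-0.04],
    [0,0,-0.09],
    [0,0,-0.14],
    [0,0,-0.19],
    [0,0,-0.22],
    [0,0,-0.22],
    [0,0,-0.22]
  ],
  "turn": [
    [0,0,0],
    [0,0,0],
    [0,0,0],
    [0,0,0],
    [0,0,0],
    [0,0,0],
    [0,0,0],
    [0,0,0]
  ]
}}

```text
clock: 24.95
tcp_pos: [0.6505, 0.0653, 0.128]
orientation: [0.373, -3.119, -0.0]
contact_force: [0.4, 0.3, -1.6]
grip_width: 0.0075
```

```bash
python3 -c "
from h import *
held('medium_column',.0108)
plan(.6455,-.095,.12,-.146)"
```

```text
held medium_column side fit [0.658  0.0539 0.0036] err 0.56 tcp [0.65   0.0652 0.1272] yaw 0.238
t 25.05 tcp [0.6498 0.0652 0.1268] yaw -2.904 F [ 0.7 -1.5 -1.4] w 0.0075
  offset [0.084, -0.309, 0.014] turn [-0.0, -0.002, 0.256] dist 0.16
```

Call:
{"api": "carry_out", "payload": {
  "offset": [
    [0.015,-0.05,0],
    [0.03,-0.11,0],
    [0.05,-0.18,0],
    [0.065,-0.24,0],
    [0.078,-0.29,0.01],
    [0.084,-0.309,0.014],
    [0.084,-0.309,0.014],
    [0.084,-0.309,0.014]
  ],
  "turn": [
    [0,0,0.04],
    [0,0,0.09],
    [0,0,0.14],
    [0,0,0.19],
    [0,0,0.23],
    [0,0,0.256],
    [0,0,0.256],
    [0,0,0.256]
  ]
}}

```text
clock: 25.85
tcp_pos: [0.6465, -0.0928, 0.1207]
orientation: [-0.226, -3.133, -0.002]
contact_force: [-0.3, 0.6, -1.0]
grip_width: 0.0071
```

Call:
{"api": "carry_out", "payload": {
  "offset": [
    [0,0,0],
    [0,0,0],
    [0,0,0]
  ],
  "turn": [
    [0,0,0],
    [0,0,0],
    [0,0,0]
  ]
}}

```text
clock: 26.15
tcp_pos: [0.6467, -0.0935, 0.1214]
orientation: [0.227, 3.133, 0.001]
contact_force: [0.5, 0.2, -0.7]
grip_width: 0.0076
```

```bash
python3 -c "
from h import *
held('medium_column',.0108);held('medium_column',.0108,'top')
plan(.646,-.095,.07,-.146)"
```

```text
held medium_column side fit [ 0.6484 -0.092  -0.156 ] err 0.134 tcp [ 0.6466 -0.0939  0.1214] yaw -0.145
no mask []
t 26.35 tcp [ 0.6465 -0.0945  0.1214] yaw 2.996 F [ 0.   0.  -0.1] w 0.0075
  offset [0.001, -0.001, 0.103] turn [0.0, 0.0, 0.0] dist 0.051
```

Call:
{"api": "carry_out", "payload": {
  "offset": [
    [0.003,0,0.02],
    [0.003,0,0.045],
    [0.003,0,0.07],
    [0.003,0,0.09],
    [0.003,0,0.1],
    [0.003,0,0.103],
    [0.003,0,0.103],
    [0.003,0,0.103]
  ],
  "turn": [
    [0,0,0],
    [0,0,0],
    [0,0,0],
    [0,0,0],
    [0,0,0],
    [0,0,0],
    [0,0,0],
    [0,0,0]
  ]
}}

```text
clock: 27.15
tcp_pos: [0.6454, -0.0946, 0.0702]
orientation: [0.23, 3.132, -0.0]
contact_force: [0.2, 0.1, -1.2]
grip_width: 0.0072
```

```bash
python3 -c "
from h import *
held('medium_column',.0108);held('medium_column',.0108,'top')
plan(.646,-.095,.038,-.146)
f=imaging.grab_frame('top');a=f['pixels'][100:240,260:400];A=cv2.resize(a,(400,400),interpolation=cv2.INTER_CUBIC)
f=imaging.grab_frame('side');a=f['pixels'][120:220,230:330];B=cv2.resize(a,(400,400),interpolation=cv2.INTER_CUBIC)
cv2.imwrite('pics/a8.png',np.hstack([A,B])[:,:,::-1])"
```

```text
no mask []
no mask []
t 27.35 tcp [ 0.6452 -0.0946  0.0702] yaw 2.995 F [ 0.2 -0.2 -1.3] w 0.0076
  offset [-0.002, -0.001, 0.064] turn [0.0, 0.0, -0.0] dist 0.032
```

View pics/a8.png

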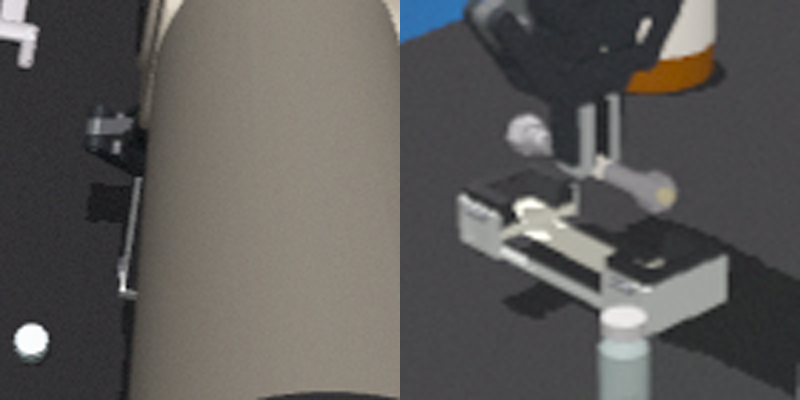

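The top view is blocked by the arm. The side view shows the medium column above its case, near end tip at (296,169) and far end at (257,152) in full-image pixels. Checking these against projection.

```bash
python3 -c "
from h import *
f=imaging.grab_frame('side')
d=np.array([np.cos(-.146),np.sin(-.146),0])
for c in ((.6452,-.0946),(.6444,-.0935)):
  for z in (.0594,):
    print(c,[np.round(proj(f,np.array([*c,z])+s*.055*d),1).tolist() for s in (-1,1)])
g=f['pixels'].max(2)[135:185,245:305]>95
for n in ('medium_column',):
  q=np.array([.6452,-.0946,-.146]);best=None
  M=np.zeros((420,560),bool);M[135:185,245:305]=g
  yaw=-.146
  s,p,_=pose();ps=parts(n,p[2]-.0108);W=sil(f,[box(-.016,.016,.09,.045,.2)],[p[0],p[1],yaw])<.5
  V=np.zeros((420,560));S=sil(f,ps,q);V=cv2.dilate((S>.3).astype(np.uint8),np.ones((9,9)))>0;V&=W
  cost=lambda x:(np.abs(sil(f,ps,[*x,yaw])-M)*V).sum()
  from itertools import product
  o=min(product(np.arange(-.008,.009,.001),repeat=2),key=lambda e:cost(q[:2]+np.array(e)));print('best',o,cost(q[:2]+np.array(o)),cost(q[:2]),(M&V).sum())
"
```

```text
(0.6452, -0.0946) [[295.7, 167.9], [257.8, 151.1]]
(0.6444, -0.0935) [[295.7, 168.2], [257.7, 151.4]]
best (np.float64(0.0), np.float64(0.0010000000000000009)) 7.509803921568627 8.254901960784313 78
```

Column and case agree within 1 mm in the side camera. Lowering.

Call:
{"api": "carry_out", "payload": {
  "offset": [
    [0.001,0,0.012],
    [0.001,0,0.025],
    [0.001,0,0.037],
    [0.001,0,0.048],
    [0.001,0,0.056],
    [0.001,0,0.062],
    [0.001,0,0.064],
    [0.001,0,0.064]
  ],
  "turn": [
    [0,0,0],
    [0,0,0],
    [0,0,0],
    [0,0,0],
    [0,0,0],
    [0,0,0],
    [0,0,0],
    [0,0,0]
  ]
}}

```text
clock: 28.3
tcp_pos: [0.6445, -0.0945, 0.0377]
orientation: [-0.23, -3.133, 0.0]
contact_force: [-0.5, 1.0, -1.0]
grip_width: 0.0077
```

Call:
{"api": "carry_out", "payload": {
  "offset": [
    [0,0,0.001],
    [0,0,0.002],
    [0,0,0.003],
    [0,0,0.004]
  ],
  "turn": [
    [0,0,0],
    [0,0,0],
    [0,0,0],
    [0,0,0]
  ]
}}

```text
clock: 28.7
tcp_pos: [0.6446, -0.0945, 0.0359]
orientation: [0.23, 3.133, 0.0]
contact_force: [0.8, -0.7, -0.9]
grip_width: 0.0076
```

Call:
{"api": "carry_out", "payload": {
  "offset": [
    [0,0,0.001],
    [0,0,0.002]
  ],
  "turn": [
    [0,0,0],
    [0,0,0]
  ]
}}

```text
clock: 28.9
tcp_pos: [0.6445, -0.0945, 0.0351]
orientation: [-0.23, -3.133, -0.0]
contact_force: [-2.1, -0.1, 5.3]
grip_width: 0.0072
```

Seated again at 0.035. Releasing and moving to the short column.

Call:
{"api": "carry_out", "payload": {
  "offset": [
    [0,0,0],
    [0,0,0],
    [0,0,0],
    [0,0,0],
    [0,0,0]
  ],
  "turn": [
    [0,0,0],
    [0,0,0],
    [0,0,0],
    [0,0,0],
    [0,0,0]
  ],
  "hand": 0.6
}}

```text
clock: 29.4
tcp_pos: [0.6445, -0.0944, 0.0348]
orientation: [0.23, 3.133, 0.0]
contact_force: [-0.3, 0.5, 0.2]
grip_width: 0.0344
```

Call:
{"api": "carry_out", "payload": {
  "offset": [
    [0,0,-0.02],
    [0,0,-0.06],
    [0,0,-0.12],
    [0,0,-0.17],
    [0,0,-0.17]
  ],
  "turn": [
    [0,0,0],
    [0,0,0],
    [0,0,0],
    [0,0,0],
    [0,0,0]
  ]
}}

```text
clock: 29.9
tcp_pos: [0.6472, -0.095, 0.1246]
orientation: [0.23, 3.126, 0.0]
contact_force: [-0.6, 0.1, 0.8]
grip_width: 0.0342
```

```bash
python3 -c "
from h import *
plan(.4525,.0698,.09,-.083)"
```

```text
t 29.9 tcp [ 0.6472 -0.095   0.1246] yaw 2.995 F [-0.6  0.1  0.8] w 0.0342
  offset [0.434, 0.269, 0.066] turn [0.0, 0.005, -0.042] dist 0.257
```

Call:
{"api": "carry_out", "payload": {
  "offset": [
    [0.06,0.037,-0.02],
    [0.13,0.08,-0.02],
    [0.2,0.124,-0.02],
    [0.27,0.167,-0.01],
    [0.34,0.21,0.02],
    [0.4,0.248,0.05],
    [0.434,0.269,0.066],
    [0.434,0.269,0.066]
  ],
  "turn": [
    [0,0,-0.01],
    [0,0,-0.02],
    [0,0,-0.02],
    [0,0,-0.03],
    [0,0,-0.042],
    [0,0,-0.042],
    [0,0,-0.042],
    [0,0,-0.042]
  ]
}}

```text
clock: 30.7
tcp_pos: [0.4461, 0.0719, 0.0858]
orientation: [-0.124, -3.135, 0.0]
contact_force: [0.2, -0.4, -0.9]
grip_width: 0.034
```

Call:
{"api": "carry_out", "payload": {
  "offset": [
    [0,0,0],
    [0,0,0],
    [0,0,0]
  ],
  "turn": [
    [0,0,0],
    [0,0,0],
    [0,0,0]
  ]
}}

```text
clock: 31.0
tcp_pos: [0.4507, 0.0695, 0.0873]
orientation: [0.134, 3.137, 0.0]
contact_force: [-0.3, 0.1, 0.1]
grip_width: 0.0343
```

```bash
python3 -c "
from h import *
F={c:imaging.grab_frame(c) for c in ('top','side')}
q=(.646,-.095,-.146)
for c in F:
  m=mask('medium_column',c,F[c],q,.06)
  if m is not None:
    p,e=fit('medium_column',[(F[c],m)],q,.024);print(c,m.sum(),np.round(p,4),round(e,3))
plan(.4525,.0698,.0185,-.083)
f=F['top'];a=f['pixels'][100:340,190:360];A=cv2.resize(a,(340,480),interpolation=cv2.INTER_CUBIC)
f=F['side'];a=f['pixels'][130:310,220:380];B=cv2.resize(a,(427,480),interpolation=cv2.INTER_CUBIC)
cv2.imwrite('pics/a9.png',np.hstack([A,B])[:,:,::-1])"
```

```text
top 380 [ 0.6444 -0.0959 -0.1386] 0.213
t 31.2 tcp [0.4498 0.0699 0.0869] yaw 3.057 F [-0.1  0.5 -0.6] w 0.0341
  offset [-0.005, 0.0, 0.137] turn [0.0, 0.0, -0.001] dist 0.068
```

View pics/a9.png

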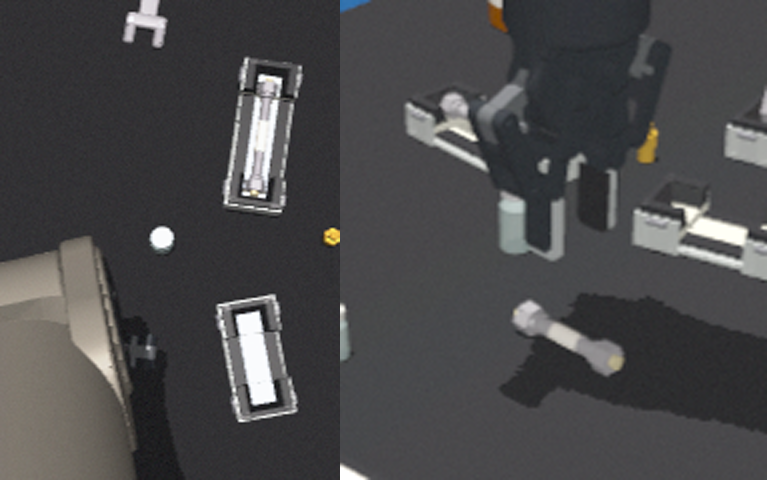

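The top crop shows the medium column in its case (262,135), about 3 mm off centre and within the slack. The jaws are above the short column. Gripping it.

Call:
{"api": "carry_out", "payload": {
  "offset": [
    [-0.003,0,0.03],
    [-0.005,0,0.06],
    [-0.005,0,0.09],
    [-0.005,0,0.12],
    [-0.005,0,0.133],
    [-0.005,0,0.137],
    [-0.005,0,0.137]
  ],
  "turn": [
    [0,0,0],
    [0,0,0],
    [0,0,0],
    [0,0,0],
    [0,0,0],
    [0,0,0],
    [0,0,0]
  ]
}}

```text
clock: 31.9
tcp_pos: [0.452, 0.07, 0.0184]
orientation: [-0.131, -3.139, 0.0]
contact_force: [0.1, 0.3, -0.5]
grip_width: 0.0345
```

Call:
{"api": "carry_out", "payload": {
  "offset": [
    [0,0,0],
    [0,0,0],
    [0,0,0],
    [0,0,0],
    [0,0,0],
    [0,0,0],
    [0,0,0]
  ],
  "turn": [
    [0,0,0],
    [0,0,0],
    [0,0,0],
    [0,0,0],
    [0,0,0],
    [0,0,0],
    [0,0,0]
  ],
  "hand": 1
}}

```text
clock: 32.6
tcp_pos: [0.4524, 0.0701, 0.019]
orientation: [0.131, 3.138, 0.001]
contact_force: [-0.9, -0.1, 7.0]
grip_width: 0.0072
```

Call:
{"api": "carry_out", "payload": {
  "offset": [
    [0,0,-0.01],
    [0,0,-0.04],
    [0,0,-0.09],
    [0,0,-0.14],
    [0,0,-0.19],
    [0,0,-0.22],
    [0,0,-0.22],
    [0,0,-0.22]
  ],
  "turn": [
    [0,0,0],
    [0,0,0],
    [0,0,0],
    [0,0,0],
    [0,0,0],
    [0,0,0],
    [0,0,0],
    [0,0,0]
  ]
}}

```text
clock: 33.4
tcp_pos: [0.4517, 0.0701, 0.1282]
orientation: [0.131, 3.139, 0.0]
contact_force: [-0.3, -0.4, -0.9]
grip_width: 0.0077
```

```bash
python3 -c "
from h import *
held('short_column',.0108)
plan(.442,-.0855,.12,.181)"
```

```text
held short_column side fit [ 0.4557  0.0705 -0.0364] err 0.117 tcp [0.4513 0.0699 0.1277] yaw -0.083
t 33.5 tcp [0.4511 0.0699 0.1274] yaw 3.058 F [ 1.1  0.2 -1. ] w 0.0072
  offset [-0.008, -0.311, 0.015] turn [-0.0, -0.001, -0.176] dist 0.156
```

Call:
{"api": "carry_out", "payload": {
  "offset": [
    [0,-0.05,0],
    [0,-0.11,0],
    [-0.003,-0.18,0],
    [-0.006,-0.24,0],
    [-0.008,-0.29,0.01],
    [-0.008,-0.311,0.015],
    [-0.008,-0.311,0.015],
    [-0.008,-0.311,0.015]
  ],
  "turn": [
    [0,0,-0.03],
    [0,0,-0.06],
    [0,0,-0.09],
    [0,0,-0.12],
    [0,0,-0.15],
    [0,0,-0.176],
    [0,0,-0.176],
    [0,0,-0.176]
  ]
}}

```text
clock: 34.3
tcp_pos: [0.4425, -0.0849, 0.1201]
orientation: [0.281, -3.127, -0.001]
contact_force: [-0.1, 0.7, -0.9]
grip_width: 0.0072
```

Call:
{"api": "carry_out", "payload": {
  "offset": [
    [0,0,0],
    [0,0,0],
    [0,0,0]
  ],
  "turn": [
    [0,0,0],
    [0,0,0],
    [0,0,0]
  ]
}}

```text
clock: 34.6
tcp_pos: [0.4431, -0.0845, 0.1208]
orientation: [-0.285, 3.128, 0.0]
contact_force: [-0.4, -1.1, -0.4]
grip_width: 0.0075
```

```bash
python3 -c "
from h import *
plan(.441,-.0855,.07,.181)"
```

```text
t 34.6 tcp [ 0.4431 -0.0845  0.1208] yaw -2.96 F [-0.4 -1.1 -0.4] w 0.0075
  offset [0.004, -0.001, 0.102] turn [0.0, 0.0, 0.001] dist 0.051
```

Call:
{"api": "carry_out", "payload": {
  "offset": [
    [0.002,-0.001,0.02],
    [0.003,-0.001,0.045],
    [0.003,-0.001,0.07],
    [0.003,-0.001,0.09],
    [0.003,-0.001,0.1],
    [0.003,-0.001,0.102],
    [0.003,-0.001,0.102],
    [0.003,-0.001,0.102]
  ],
  "turn": [
    [0,0,0],
    [0,0,0],
    [0,0,0],
    [0,0,0],
    [0,0,0],
    [0,0,0],
    [0,0,0],
    [0,0,0]
  ]
}}

```text
clock: 35.4
tcp_pos: [0.4419, -0.0861, 0.0701]
orientation: [-0.283, 3.128, -0.0]
contact_force: [0.0, -0.8, -0.1]
grip_width: 0.0073
```

```bash
python3 -c "
from h import *
held('short_column',.0108);held('short_column',.0108,'top')
plan(.441,-.0855,.038,.181)
f=imaging.grab_frame('top');a=f['pixels'][220:340,260:380];A=cv2.resize(a,(400,400),interpolation=cv2.INTER_CUBIC)
f=imaging.grab_frame('side');a=f['pixels'][150:250,310:410];B=cv2.resize(a,(400,400),interpolation=cv2.INTER_CUBIC)
cv2.imwrite('pics/a10.png',np.hstack([A,B])[:,:,::-1])"
```

```text
held short_column side fit [ 0.444  -0.0882 -0.0181] err 0.463 tcp [ 0.4419 -0.0861  0.0702] yaw 0.181
no mask [(0.5, np.int64(1664))]
t 35.6 tcp [ 0.4418 -0.086   0.0701] yaw -2.961 F [-0.  -0.1  0. ] w 0.0075
  offset [0.001, 0.001, 0.064] turn [-0.0, 0.0, -0.0] dist 0.032
```

View pics/a10.png

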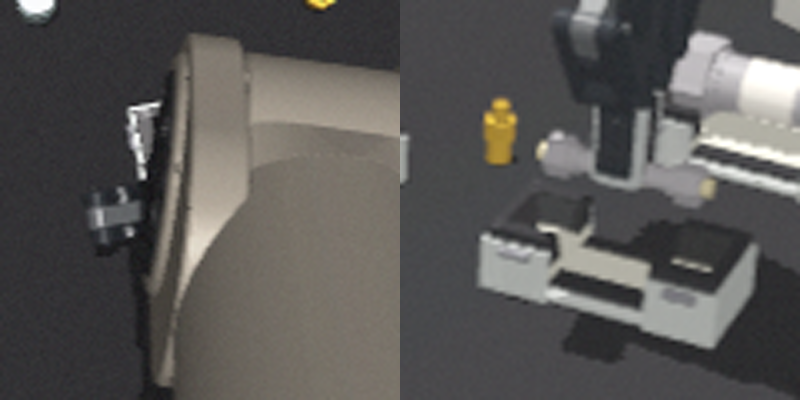

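The side view shows the short column above its case with tips at full-image (345,188) and (387,197). Top is blocked. Same projection check.

```bash
python3 -c "
from h import *
from itertools import product
f=imaging.grab_frame('side');s,p,_=pose();yaw=.181;z=p[2]-.0108
d=np.array([np.cos(yaw),np.sin(yaw),0])
print([np.round(proj(f,np.array([p[0],p[1],z])+k*.038*d),1).tolist() for k in (-1,1)])
ps=parts('short_column',z);W=sil(f,[box(-.016,.016,.09,.045,.2)],[p[0],p[1],yaw])<.5
for th in (80,95,110):
  M=f['pixels'].max(2)>th
  V=(cv2.dilate((sil(f,ps,[p[0],p[1],yaw])>.3).astype(np.uint8),np.ones((9,9)))>0)&W
  cost=lambda e:(np.abs(sil(f,ps,[p[0]+e[0],p[1]+e[1],yaw+e[2]])-M)*V).sum()
  o=min(product(np.arange(-.008,.009,.001),np.arange(-.008,.009,.001),(-.05,0,.05)),key=cost);print(th,np.round([p[0]+o[0],p[1]+o[1],yaw+o[2]],4),cost(o),(M&V).sum())
"
```

```text
[[386.8, 196.2], [344.2, 186.4]]
80 [ 0.4396 -0.087   0.181 ] 80.24705882352941 198
95 [ 0.4406 -0.089   0.181 ] 60.062745098039215 168
110 [ 0.4416 -0.09    0.131 ] 53.811764705882354 153
```

Alignment is within about 2 mm of the case estimate, well inside the flare. Lowering.

Call:
{"api": "carry_out", "payload": {
  "offset": [
    [0,0,0.012],
    [0,0,0.025],
    [0,0,0.037],
    [0,0,0.048],
    [0,0,0.056],
    [0,0,0.062],
    [0,0,0.064],
    [0,0,0.064]
  ],
  "turn": [
    [0,0,0],
    [0,0,0],
    [0,0,0],
    [0,0,0],
    [0,0,0],
    [0,0,0],
    [0,0,0],
    [0,0,0]
  ]
}}

```text
clock: 36.55
tcp_pos: [0.4415, -0.0861, 0.0377]
orientation: [0.283, -3.129, -0.0]
contact_force: [0.2, 0.2, -0.4]
grip_width: 0.0079
```

Call:
{"api": "carry_out", "payload": {
  "offset": [
    [0,0,0.001],
    [0,0,0.002],
    [0,0,0.003],
    [0,0,0.004]
  ],
  "turn": [
    [0,0,0],
    [0,0,0],
    [0,0,0],
    [0,0,0]
  ]
}}

```text
clock: 36.95
tcp_pos: [0.4416, -0.086, 0.0358]
orientation: [-0.283, 3.129, 0.0]
contact_force: [0.8, 0.5, -0.8]
grip_width: 0.0074
```

Call:
{"api": "carry_out", "payload": {
  "offset": [
    [0,0,0.001],
    [0,0,0.002]
  ],
  "turn": [
    [0,0,0],
    [0,0,0]
  ]
}}

```text
clock: 37.15
tcp_pos: [0.4416, -0.086, 0.0349]
orientation: [0.283, -3.129, -0.0]
contact_force: [-1.8, 0.7, 10.1]
grip_width: 0.0074
```

Call:
{"api": "carry_out", "payload": {
  "offset": [
    [0,0,0],
    [0,0,0],
    [0,0,0],
    [0,0,0],
    [0,0,0]
  ],
  "turn": [
    [0,0,0],
    [0,0,0],
    [0,0,0],
    [0,0,0],
    [0,0,0]
  ],
  "hand": 0.6
}}

```text
clock: 37.65
tcp_pos: [0.4415, -0.086, 0.0348]
orientation: [0.283, -3.129, -0.0]
contact_force: [-0.1, -0.5, -0.3]
grip_width: 0.034
```

Call:
{"api": "carry_out", "payload": {
  "offset": [
    [0,0,-0.02],
    [0,0,-0.06],
    [0,0,-0.12],
    [0,0,-0.2],
    [0,0,-0.28],
    [0,0,-0.32],
    [0,0,-0.32]
  ],
  "turn": [
    [0,0,0],
    [0,0,0],
    [0,0,0],
    [0,0,0],
    [0,0,0],
    [0,0,0],
    [0,0,0]
  ]
}}

```text
clock: 38.35
tcp_pos: [0.4435, -0.0862, 0.1984]
orientation: [-0.282, 3.122, -0.001]
contact_force: [0.7, -0.6, 0.1]
grip_width: 0.0342
```

```bash
python3 -c "
from h import *
plan(.45,.30,.22,.18)"
```

```text
t 38.35 tcp [ 0.4435 -0.0862  0.1984] yaw -2.961 F [ 0.7 -0.6  0.1] w 0.0342
  offset [-0.152, 0.758, -0.043] turn [-0.001, 0.005, 0.0] dist 0.387
```

Call:
{"api": "carry_out", "payload": {
  "offset": [
    [-0.01,0.05,-0.01],
    [-0.03,0.14,-0.02],
    [-0.045,0.23,-0.03],
    [-0.065,0.32,-0.04],
    [-0.08,0.41,-0.04],
    [-0.1,0.5,-0.04],
    [-0.12,0.58,-0.04],
    [-0.13,0.66,-0.04]
  ],
  "turn": [
    [0,0,0],
    [0,0,0],
    [0,0,0],
    [0,0,0],
    [0,0,0],
    [0,0,0],
    [0,0,0],
    [0,0,0]
  ]
}}

```text
clock: 39.15
tcp_pos: [0.4457, 0.2518, 0.214]
orientation: [0.284, -3.128, 0.001]
contact_force: [1.0, -0.2, -0.5]
grip_width: 0.0343
```

Call:
{"api": "carry_out", "payload": {
  "offset": [
    [0,0.05,0],
    [0.0,0.1,0],
    [0,0.15,0],
    [0,0.2,0],
    [0,0.25,0],
    [0,0.3,0],
    [0,0.3,0],
    [0,0.3,0]
  ],
  "turn": [
    [0,0,0],
    [0,0,0],
    [0,0,0],
    [0,0,0],
    [0,0,0],
    [0,0,0],
    [0,0,0],
    [0,0,0]
  ]
}}

```text
clock: 39.95
tcp_pos: [0.4186, 0.3975, 0.2137]
orientation: [0.285, -3.127, 0.002]
contact_force: [-0.2, -0.9, -0.2]
grip_width: 0.034
```

Call:
{"api": "carry_out", "payload": {
  "offset": [
    [0,0,0],
    [0,0,0],
    [0,0,0]
  ],
  "turn": [
    [0,0,0],
    [0,0,0],
    [0,0,0]
  ]
}}

```text
clock: 40.25
tcp_pos: [0.4196, 0.3969, 0.2147]
orientation: [0.281, -3.129, 0.001]
contact_force: [0.5, 0.5, 0.7]
grip_width: 0.0342
```

```bash
python3 -c "
from h import *
T=dict(long=((.4592,.247,.0582),(.4559,.2505,.0528)),medium=((.6477,-.0965,-.1435),(.6444,-.0935,-.1474)),short=((.4435,-.0873,.1816),(.4394,-.0842,.1807)),prep=((.4499,-.2443,.1178),(.446,-.2395,.1131)))
ims=[]
for i,c in enumerate(('top','side')):
  f=imaging.grab_frame(c);save(f,'end_'+c+'.png')
  for n,q in T.items():
    m=mask(n+'_column',c,f,q[i],.06)
    if m is None: print(n,c,'no mask');continue
    p,e=fit(n+'_column',[(f,m)],q[i],.034 if n=='prep' else .024);print(n,c,m.sum(),'dxy mm',np.round((p-q[i])[:2]*1e3,1),'dyaw',round(p[2]-q[i][2],3),round(e,3))
  for n in ('small_vial','crimp_vial'):
    for d in look_for(n,c)[:1]: print(n,round(float(d['score']),2),np.round(world(f,d['xyz']),3))
plan(.5,.4,.2,0)
"
```

```text
long top 536 dxy mm [-0.5  0.9] dyaw -0.001 0.191
medium top 381 dxy mm [-3.3  0.5] dyaw -0.007 0.199
short top 329 dxy mm [-0.2 -0.9] dyaw 0.018 0.193
prep top 1010 dxy mm [ 1.4 -0.6] dyaw 0.014 0.137
small_vial 0.6 [0.552 0.154 0.032]
crimp_vial 0.58 [ 0.543 -0.005  0.049]
long side 936 dxy mm [0.2 1. ] dyaw -0.002 0.152
medium side 247 dxy mm [-2.5  1.6] dyaw -0.019 0.354
short side 200 dxy mm [-1.5 -0.3] dyaw -0.029 0.845
prep side 841 dxy mm [ 1.  -0.7] dyaw -0.012 0.207
small_vial 0.46 [0.546 0.162 0.014]
crimp_vial 0.89 [0.541 0.006 0.025]
t 40.95 tcp [0.4192 0.3979 0.2148] yaw -2.961 F [ 0.1 -0.3 -0.5] w 0.0344
  offset [-0.16, -0.025, 0.03] turn [0.0, -0.0, 0.12] dist 0.082
```

View pics/end_top.png

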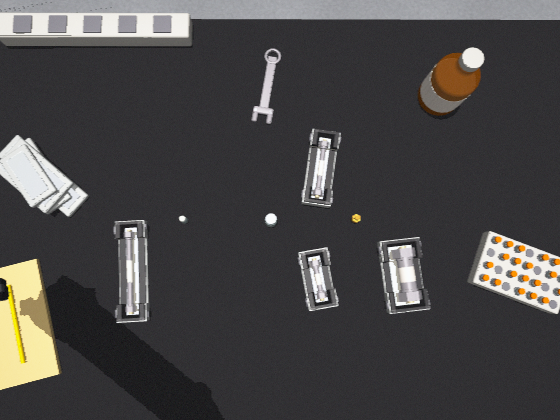

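View pics/end_side.png

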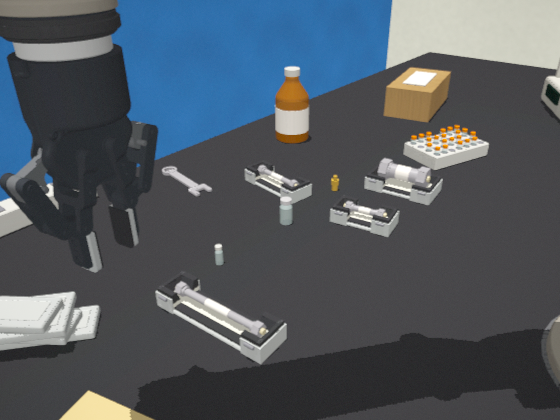

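Both views show all four columns lying in their own cases: long (131,271), medium (321,167), short (318,279) and prep (403,275) in the top view. Both vials stand upright where they were at (182,218) and (271,219), and the arm is clear. Handing in.

```bash
python3 -c "
from h import *
print(r.hand_in())"
```

```text
the job is handed in; nothing more can be done
None
```

All four columns are in their matching cases, and I handed the job in at about 41 s of the 102 s allowed; no verdict was reported.

- **Placing:** I gripped each column by its tube and lowered it in small steps. Each one touched down within 0.5 mm of its expected seated height. The largest force I read at touchdown was about 19 N.
- **Position in the cases:** The last picture fits put the long and short columns within 1.5 mm of case centre and the prep column within 2 mm. The medium column is about 3 mm off along x, against a limit of 10 mm. Angles agreed within 0.03 rad.
- **Vials:** Both still stand upright, within about 2 mm of where they were. The arm was clear of everything at the end.
- **Disagreements:** The two cameras disagree by 3–5 mm in absolute position, so I compared columns and cases within the same camera. The final side-camera fits for the short column (error 0.85) and medium column (error 0.35) were poor because their masks were small. For those two I relied on the top view and the touchdown heights.

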